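# Empty used bungs into the locked disposal safe

### The job

Take the key from its stand, put it in the safe's lock and gently feel back and forth for the hidden angle at which it sinks fully home, without pressing hard; then turn it clockwise to swing the yellow lid fully open. Empty every used bung from both scoops into the safe, then turn the lid fully shut again with the key. Finish with the key standing back in its stand and both scoops standing upright on the bench, leaving the other glassware alone.

Things in the scene. Friction and masses are not known exactly. Their poses are not given: they have to be found in the camera images.
- safe: Grey steel disposal safe, 120 (its x) x 200 (its y) x 110 high, fixed to the bench. Origin at the centre of its underside, z up. Hollow; only opening is the round mouth in its flat top deck (deck 6 thick, walls 4).
- mouth (a point): Centre of the round mouth, diameter 84, at the level of the safe's deck (110 above the bench). Covered by the yellow lid while that is shut.
- keyhole (a point): Centre of the lock collar's rim, 30 above the deck, 115 from the mouth's centre. Collar outside diameter 38; a funnel of diameter 29 at the rim narrows within 6 to a bore of diameter 20. In the bore, 10 below the rim, is the top of a core with a slot 9 wide for the blade. At the start the slot runs within 0.7 rad either way of the safe's y axis; its angle cannot be seen.
- lock_bottom (a point): Bottom of the lock, 24 below the rim: the tip of a key fully home stands here. A key not lined up rests on the core, its tip about 10 below the rim; lined up within about 0.15 rad it sinks home. It then has about 0.15 rad of play either way before it turns core and lid together.
- lid (a joint): Yellow swing lid, rad: 0 shut over the mouth, 1.1 fully open (end stop); the mouth is clear above 0.85. Disc of diameter 96 on an arm that pivots on the lock's axis, 4 thick, 2 above the deck. Opens clockwise seen from above, towards the safe's +x side (reaching 150 from its centre). The key turns it with about 0.1 N m; it stays where it is left.
- key: Key, 70 tall, upright in its stand at the start; 0.07 to 0.12 kg, loose. Origin at the tip of the blade, z up. Brass blade 16 wide (y) x 6 thick (x) up to 22 above the tip (lower edges rounded, radius 2), shaft of diameter 10 up to 38 with a flange of diameter 24 at 24 to 27, then a red flat bow 30 wide (y) x 10 thick (x) from 38 to 70: grip it across the 10. Half a turn makes no difference.
- key_stand: Blue key stand, 60 (its x) x 70 (its y) x 32 high, fixed to the bench; origin at the centre of its underside. In its middle is a slot for the key's blade.
- stand_slot (a point): Middle of the mouth of the stand's slot, 32 above the bench; slot 12 (the stand's x) x 22 (the stand's y), 26 deep, with chamfered edge. The key stands in it with its blade's width along the stand's y, its flange resting on the stand and its tip 24 below this point.
- scoop_a: Sheet-metal pouring scoop, 94 long (x -60 to +34) x 54 wide (y) x 40 high, walls 3. Origin on the underside below the flat inner floor (x -25 to +31). The long sides are flat and upright: grip across the 54 width; it balances near x = -10 empty. 0.13 to 0.21 kg, loose. Holds 0 to 4 bungs at the start.
- scoop_b: Sheet-metal pouring scoop, 94 long (x -60 to +34) x 54 wide (y) x 40 high, walls 3. Origin on the underside below the flat inner floor (x -25 to +31). The long sides are flat and upright: grip across the 54 width; it balances near x = -10 empty. 0.13 to 0.21 kg, loose. Holds 0 to 4 bungs at the start.
- scoop_a_lip (a point): Middle of the scoop's pouring lip, at its -x end: a ramp climbs from the inner floor at x = -25 at 40 degrees to this edge, x = -60, 33 above the underside, between the side walls. The opposite (+x) end is an upright wall.
- scoop_b_lip (a point): Middle of the scoop's pouring lip, at its -x end: a ramp climbs from the inner floor at x = -25 at 40 degrees to this edge, x = -60, 33 above the underside, between the side walls. The opposite (+x) end is an upright wall.
- petri: Bystander: loose shallow glass dish, diameter 84, 15 high; origin at the centre of its underside.
- flask: Bystander: loose conical green glass flask, diameter 72, 100 high; origin at the centre of its underside.
- reagent: Bystander: loose amber bottle, diameter 50, 100 high; origin at the centre of its underside.
- beaker: Bystander: loose glass beaker, diameter 60, 70 high; origin at the centre of its underside.
- bung0: Used green rubber bung: upright cylinder of diameter 20 and height 20, 12 g, origin at the centre of its lower face. If present it starts upright in scoop_a.
- bung1: Used red rubber bung: upright cylinder of diameter 20 and height 20, 12 g, origin at the centre of its lower face. If present it starts upright in scoop_a.
- bung2: Used green rubber bung: upright cylinder of diameter 20 and height 20, 12 g, origin at the centre of its lower face. If present it starts upright in scoop_a.
- bung3: Used red rubber bung: upright cylinder of diameter 20 and height 20, 12 g, origin at the centre of its lower face. If present it starts upright in scoop_a.
- bung4: Used green rubber bung: upright cylinder of diameter 20 and height 20, 12 g, origin at the centre of its lower face. If present it starts upright in scoop_b.
- bung5: Used red rubber bung: upright cylinder of diameter 20 and height 20, 12 g, origin at the centre of its lower face. If present it starts upright in scoop_b.
- bung6: Used green rubber bung: upright cylinder of diameter 20 and height 20, 12 g, origin at the centre of its lower face. If present it starts upright in scoop_b.
- bung7: Used red rubber bung: upright cylinder of diameter 20 and height 20, 12 g, origin at the centre of its lower face. If present it starts upright in scoop_b.
Not all that is in view belongs to the job. What is shaped like the scoop_a but green or pink is not meant.

How it is judged:
On the way, in this order (a step that is already met when the one before it is completed fails the run):
1. the key is fully home in the lock (z of key in the frame of keyhole below -0.016 m and horizontal distance between key and keyhole below 0.006 m), for 0.2 s.
2. the lid is swung open with the key home in the lock (all of step 1 and value of joint lid above 0.85 rad), for 0.2 s.
3. every bung that is present is inside the safe (z of bung0 in the frame of safe between -0.005 and 0.09 m and x of bung0 in the frame of safe between -0.06 and 0.06 m and y of bung0 in the frame of safe between -0.1 and 0.1 m and z of bung1 in the frame of safe between -0.005 and 0.09 m and x of bung1 in the frame of safe between -0.06 and 0.06 m and y of bung1 in the frame of safe between -0.1 and 0.1 m and z of bung2 in the frame of safe between -0.005 and 0.09 m and x of bung2 in the frame of safe between -0.06 and 0.06 m and y of bung2 in the frame of safe between -0.1 and 0.1 m and z of bung3 in the frame of safe between -0.005 and 0.09 m and x of bung3 in the frame of safe between -0.06 and 0.06 m and y of bung3 in the frame of safe between -0.1 and 0.1 m and z of bung4 in the frame of safe between -0.005 and 0.09 m and x of bung4 in the frame of safe between -0.06 and 0.06 m and y of bung4 in the frame of safe between -0.1 and 0.1 m and z of bung5 in the frame of safe between -0.005 and 0.09 m and x of bung5 in the frame of safe between -0.06 and 0.06 m and y of bung5 in the frame of safe between -0.1 and 0.1 m and z of bung6 in the frame of safe between -0.005 and 0.09 m and x of bung6 in the frame of safe between -0.06 and 0.06 m and y of bung6 in the frame of safe between -0.1 and 0.1 m and z of bung7 in the frame of safe between -0.005 and 0.09 m and x of bung7 in the frame of safe between -0.06 and 0.06 m and y of bung7 in the frame of safe between -0.1 and 0.1 m), for 0.2 s.
4. the lid is turned shut with the key home in the lock (all of step 1 and value of joint lid below 0.12 rad), for 0.2 s.
At the end, for the whole second after the job is handed in: Every bung present is inside the safe; the lid is shut (within 0.12 rad); the key stands upright in its stand (tip within 8 mm of the slot's middle and at least 16 mm deep); both scoops stand upright on the bench, at rest (all of step 3 and value of joint lid below 0.12 rad and horizontal distance between key and stand_slot below 0.008 m and z of key in the frame of stand_slot below -0.016 m and angle between key's own z axis and vertical below 0.15 rad and linear speed of each of key, scoop_a, scoop_b below 0.03 m/s and angle between each of scoop_a, scoop_b's own z axis and vertical below 0.1 rad and height (world z) of each of scoop_a, scoop_b below 0.008 m); the robot touches nothing.
It fails at once if a bystander (petri dish, flask, bottle, beaker) is knocked over or shoved more than 6 cm ((distance of petri from where it was at the start of the episode above 0.06 m or angle between petri's own z axis and vertical above 0.6 rad) or (distance of flask from where it was at the start of the episode above 0.06 m or angle between flask's own z axis and vertical above 0.6 rad) or (distance of reagent from where it was at the start of the episode above 0.06 m or angle between reagent's own z axis and vertical above 0.6 rad) or (distance of beaker from where it was at the start of the episode above 0.06 m or angle between beaker's own z axis and vertical above 0.6 rad)).
It fails at once if the key is pressed on the lock with over 60 N before it has sunk home (contact force between key and safe above 60 N and horizontal distance between key and keyhole below 0.012 m and z of key in the frame of keyhole above -0.014 m).
Of bung0, bung1, bung2, bung3, bung4, bung5, bung6, bung7 only 4 to 8 are there at a start; the rules pass over those that are not, and their reading is None.
At some moment in a run one of scoop_a, scoop_b may be knocked a few centimetres aside while the robot is not near it.
It also fails if it takes over 210 s, if anything falls off the work surface, if the arm or the gripper's body presses on something with over 40 N, if the wrist force passes 120 N, or if a joint passes its speed limit or range.

### The arm

A 6-joint arm with a two-finger parallel gripper is mounted at the origin on the work surface. World frame = base frame: x ahead of the robot, y to its left, z up, the work surface at z = 0. Lengths are in m, angles in rad, forces in N, time in s.
With the tool pointing down it reaches from about 0.425 to 0.925 m from the base axis. Payload 12.5 kg.
Tool frame: the origin (TCP) lies on the centre line of the jaws, within the pads' length; the fingertips stand r.finger_overhang ahead of it and the grasp point (between the pads) lies 5 mm behind it (r.finger_overhang is the distance from the TCP to the fingertips, in m); z points along the fingers, y is the line along which they close (so a half turn about z gives the same grasp; the last joint's range is limited). The gripper opens to 85 mm and grips with 20 to 120 N. Pads are 22 mm wide; open, the fingers measure 114 mm over their backs; the gripper's body (76 mm by 85 mm) begins 54 mm behind the grasp point. The pads swing forward as they close: fully open they stand 13 mm farther back than shut.
Start: joints at [1.232, 0.491, 1.559, -0, 1.092, -0.106], TCP at [0.144, 0.608, 0.245] pointing down, gripper open.
Joint ranges: [-3.1, 3.1], [-0.84, 2.19], [0.05, 2.79], [-1.13, 4.28], [0.06, 2.93], [-2.69, 2.69]. Speed limits (rad/s): [2.22, 2.22, 2.79, 3.14, 3.14, 3.14].

### API

Orientations are given as a unit quaternion [x, y, z, w].
In Python, from rig import r gives the robot as it stands.
- The arm moves only by the tool drive_tool, never from a script. Its argument "series" is text: rows parted by semicolons, each of 7 numbers parted by spaces: the turn, a rotation vector about the tool's x, y, z normalised to -1 to 1, where 1 is 60 degrees, then the shift along the tool's x, y, z normalised to -1 to 1, where 1 is 120 mm, then the closure in counts, from 0 (fully open) to 255 (shut). A call has 1 to 5 rows; each row shifts and turns the commanded pose from where the row before left it, along the tool's axes as they then stand; what a row does not reach is not made up. A row lasts 1/12 s, in which the tool goes at most 41.7 mm and 7.16 degrees, less where a joint would pass 70% of its speed; a pose out of reach is approached as far as the arm can. A call with a number of a shift or a turn outside -1 to 1 is refused whole. A call with a gripper value outside its range is refused whole. The fingers move at their own pace and stop on an object; "newtons" is the grip in N (left out, the last holds). Time passes only in rows, so rows that do not move let the fingers close. It gives the time, the measured TCP pose, the force, the opening and the grip force at its end, in the units of the state.
- r.read_state(): the state, without advancing time (a new reading comes with each control period).
- r.snapshot(name): name is "side" or "top"; returns the picture (420x560x3 uint8, red, green, blue); there is no depth.
- r.camera_params(name): a dict with "fx", "fy", "cx", "cy" (pixels), "eye" and "orientation" of the camera in the world. Camera axes: x right, y down, z forward; pixel columns grow to the right and rows downward; lengths in m; the calibration is good to about 2 mm. A picture is of the moment at which its call begins. camera_params takes no time and is no camera call.
- r.job_done(): hands the job in; it is judged then, once.
The state is a dict: "t": time; "joints": joint angles; "qvel": joint speeds; "joint_torque": joint torques, N m; "position": TCP position; "tool_rot": TCP orientation; "wrist_force": force on the tool from outside, world axes, zero at the start; "ft_torque": the same for the moment, N m; "opening": finger opening in m; "finger_force": force on a finger pad.
Only numpy, scipy, OpenCV 4.12 (cv2) and the standard library are available. Lean on these libraries where they do the work, as an engineer would, in place of code of your own. Each camera call takes 0.05 s, during which the arm holds its last target. There are 200 camera calls.

## Working session

There is one attempt and no reset: what is moved stays moved. The work goes in short steps, Python scripts to look and compute and a tool call to move; the robot and the scene stay as the last step left them, time stands still between calls to the robot, and variables do not carry over. Pictures are saved under pics/ and viewed, at most 14 in all, crops included, and the job is handed in when it is done.

Besides the shell and the picture viewer there is one more tool, called by a JSON object that holds its "api" and its "payload", one argument or row to a line. drive_tool: Moves the arm, as the interface text tells. Scaled input: -1 to 1 covers 120 mm each way for a shift and 60 degrees each way for a turn. Its arguments: {"type":"object","properties":{"series":{"type":"string"},"newtons":{"type":"number"}},"required":["series"]}

```bash
ls; mkdir -p pics; python3 - <<'E'
from rig import r
import cv2
for n in("side","top"):
    im=r.snapshot(n); cv2.imwrite(f"pics/{n}0.png",im[:,:,::-1]); print(n,r.camera_params(n))
print(r.read_state(), r.finger_overhang)
E
```

```text
pics
side {'fx': 489.25540308928606, 'fy': 489.25540308928606, 'cx': 284.3250402278891, 'cy': 206.39127107322616, 'eye': array([ 0.09102395, -0.7673619 ,  0.95738807]), 'orientation': array([ 0.88334881, -0.24053225,  0.11301742, -0.38609089])}
top {'fx': 510.20689566021747, 'fy': 510.20689566021747, 'cx': 271.61687239336413, 'cy': 218.20226397226784, 'eye': array([ 4.92718197e-01, -3.94264593e-04,  1.38984839e+00]), 'orientation': array([-0.70063483,  0.7129607 , -0.02189875,  0.01784142])}
{'t': 0.1, 'joints': array([ 1.23242190e+00,  4.91522011e-01,  1.55939510e+00,  4.56730740e-06,
        1.09169301e+00, -1.05614501e-01]), 'qvel': array([-0.00034806, -0.00114628, -0.00200361, -0.00267823, -0.00090659,
        0.00141145]), 'joint_torque': array([ 2.11336024e-03, -6.19451308e+01, -2.62025392e+01, -1.10255635e-04,
        2.91703240e-03, -4.18332462e-06]), 'position': array([0.14408905, 0.60797415, 0.24476977]), 'tool_rot': array([ 1.16118460e-01,  9.93235241e-01, -4.95803443e-04, -1.13987022e-04]), 'wrist_force': array([-0.02093525, -0.10497622, -0.17218636]), 'ft_torque': array([-0.01735738, -0.00335301,  0.01038554]), 'finger_force': 0.0, 'opening': 0.08542796916963762} 0.014
```

View pics/top0.png

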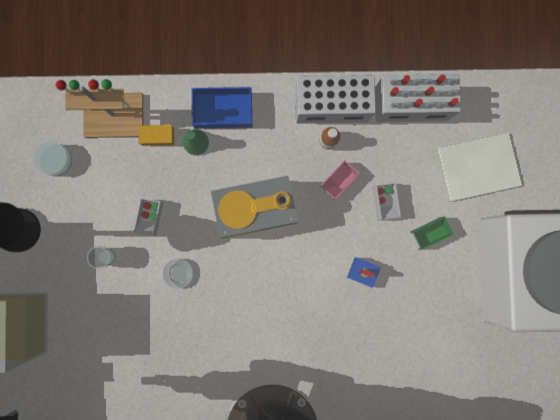

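View pics/side0.png

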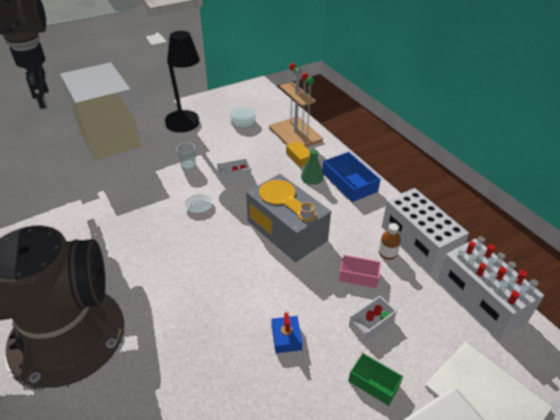

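The key is at top px (364,272), in the small blue stand. The blue bin at (222,107) isn't it. The grey scoops are at (148,216) and (388,201). The pink (339,180) and green (432,233) ones are decoys. The safe is at (255,207), with its collar at (282,200).

```bash
cat > h.py <<'E'
import numpy as np, cv2
from scipy.spatial.transform import Rotation as R
from rig import r
def cam(n):
    p=r.camera_params(n); K=np.array([[p['fx'],0,p['cx']],[0,p['fy'],p['cy']],[0,0,1.]])
    return K,R.from_quat(p['orientation']).as_matrix(),np.array(p['eye'])
def proj(n,P):
    K,M,e=cam(n); q=(np.atleast_2d(P)-e)@M@K.T; return q[:,:2]/q[:,2:]
def back(n,uv,z):
    K,M,e=cam(n); d=np.c_[np.atleast_2d(uv),np.ones(len(np.atleast_2d(uv)))]@np.linalg.inv(K).T@M.T
    return e+d*((z-e[2])/d[:,2:])
def crop(im,u,v,w,h,s):
    return cv2.resize(im[v:v+h,u:u+w],None,fx=s,fy=s,interpolation=cv2.INTER_CUBIC)
E
python3 - <<'E'
from h import *
t=cv2.imread("pics/top0.png"); s=cv2.imread("pics/side0.png")
a=np.hstack([crop(t,123,190,50,50,8),crop(t,362,176,50,50,8)])
b=np.hstack([crop(t,340,248,50,50,4),crop(t,205,165,100,75,4)[:200*1+100]]) if 0 else np.hstack([crop(t,340,248,50,25+25,4),crop(t,205,170,100,75,4)[:200],crop(t,205,220,50,50,4)])
cv2.imwrite("pics/c1.png",np.vstack([a,b]))
t2=np.hstack([crop(s,240,165,100,100,4),crop(s,255,300,67,67,6)[:400,:400]])
cv2.imwrite("pics/c2.png",t2)
E
```

```text
(no output)
```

View pics/c1.png

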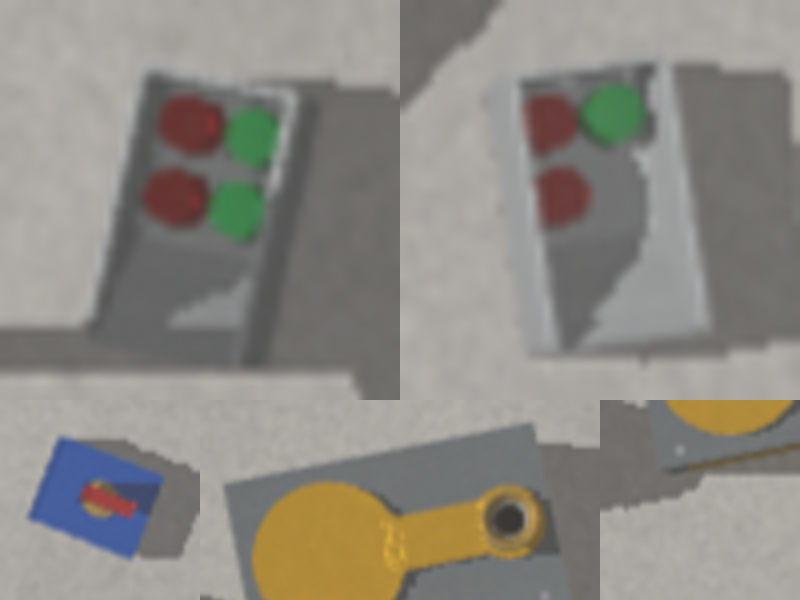

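View pics/c2.png

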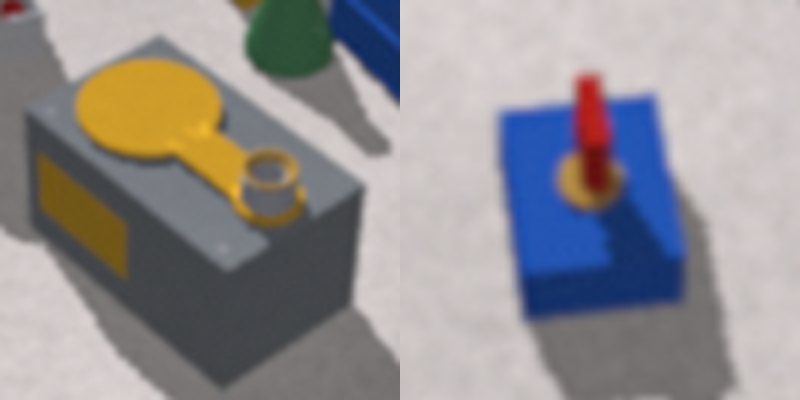

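Both grey scoops have their lips toward the robot. The left one holds 4 bungs and the right one 3. The key bow lies along the stand's long side, and the collar is clear. Next I estimate poses and check them with wireframe overlays.

```bash
cat >> h.py <<'E'
def rect(xs,ys,z): return [(xs[0],ys[0],z),(xs[1],ys[0],z),(xs[1],ys[1],z),(xs[0],ys[1],z)]
def circ(x,y,z,d): a=np.linspace(0,2*np.pi,40); return [(x+d/2*np.cos(t),y+d/2*np.sin(t),z) for t in a]
SC=[rect((-.060,.034),(-.027,.027),.04),rect((-.06,.034),(-.027,.027),0.)]
def place(pose,pts):
    x,y,a=pose; c,s=np.cos(a),np.sin(a); P=np.array(pts,float); return np.c_[x+c*P[:,0]-s*P[:,1],y+s*P[:,0]+c*P[:,1],P[:,2]]
def draw(im,n,pose,polys,off,s,col):
    for p in polys:
        q=((proj(n,place(pose,p))-off+0.5)*s-0.5)
        cv2.polylines(im,[np.round(q).astype(int)],True,col,1)
def fitpts(obs):
    """obs: list of (cam,u,v,local xyz); returns pose"""
    from scipy.optimize import least_squares
    def f(p): return np.concatenate([(proj(n,place(p,[L]))[0]-[u,v]) for n,u,v,L in obs])
    return f
E
python3 - <<'E'
from h import *
from scipy.optimize import least_squares
def fit(obs,p0):
    s=least_squares(fitpts(obs),p0); print(np.round(s.x,4),'res',np.round(s.fun,1)); return s.x
T=lambda u,v,k,o:((u+.5)/k-.5+o[0],(v+.5)/k-.5+o[1])
def O(n,u,v,k,o,L): a=T(u,v,k,o); return (n,a[0],a[1],L)
to=(340,248); 
st=fit([O('top',62,38,4,to,(.03,.035,.032)),O('top',163,78,4,to,(.03,-.035,.032)),O('top',133,158,4,to,(-.03,-.035,.032)),O('top',28,120,4,to,(-.03,.035,.032)),
 O('side',98,112,6,(255,300),(-.03,.035,.032)),O('side',255,95,6,(255,300),(.03,.035,.032)),O('side',282,256,6,(255,300),(.03,-.035,.032)),O('side',125,273,6,(255,300),(-.03,-.035,.032))],[.36,-.24,0.3])
kl=back('top',[T(312,119,4,(205,170))],.14),back('top',[T(130,158,4,(205,170))],.116)
print(kl)
print(back('side',[T(271,167,4,(240,165))],.14),back('side',[T(148,106,4,(240,165))],.116))
so=(205,170)
sf=fit([O('top',25,85,4,so,(.06,.1,.11)),O('top',332,24,4,so,(.06,-.1,.11)),O('side',27,112,4,(240,165),(-.06,.1,.11)),O('side',160,37,4,(240,165),(.06,.1,.11)),O('side',363,186,4,(240,165),(.06,-.1,.11)),O('side',228,270,4,(240,165),(-.06,-.1,.11))],[.53,.05,0.2])
a=fit([O('top',148,72,8,(123,190),(.034,.027,.04)),O('top',298,92,8,(123,190),(.034,-.027,.04)),O('top',92,330,8,(123,190),(-.06,.027,.04)),O('top',250,365,8,(123,190),(-.06,-.027,.04))],[.5,.34,0.1])
b=fit([O('top',92,75,8,(362,176),(.034,.027,.04)),O('top',262,60,8,(362,176),(.034,-.027,.04)),O('top',130,352,8,(362,176),(-.06,.027,.04)),O('top',310,330,8,(362,176),(-.06,-.027,.04))],[.5,-.3,-.1])
t=cv2.imread("pics/top0.png"); s=cv2.imread("pics/side0.png")
def pan(im,n,o,w,h,k,pose,polys):
    c=crop(im,o[0],o[1],w,h,k); draw(c,n,pose,polys,np.array(o),k,(0,255,255)); return c
sa=[rect((-.06,.06),(-.1,.1),.11),circ(0,-.065,.14,.029),circ(0,.05,.116,.096)]
row1=np.hstack([pan(t,'top',(123,190),40,50,6,a,SC),pan(t,'top',(362,176),50,50,6,b,SC),pan(s,'side',(205,145),50,50,5,a,SC)[:250].copy().repeat(1,0)[:300] if 0 else cv2.resize(pan(s,'side',(210,145),40,50,6,a,SC),(240,300))])
row2=np.hstack([pan(t,'top',(205,165),100,75,3,sf,sa),pan(s,'side',(340,285),66,75,3,b,SC),pan(s,'side',(245,165),96,75,3,sf,sa)])
row2=cv2.copyMakeBorder(row2,0,0,0,max(0,row1.shape[1]-row2.shape[1]),cv2.BORDER_CONSTANT)[:,:row1.shape[1]]
cv2.imwrite("pics/c3.png",np.vstack([row1,row2]))
E
```

```text
[ 0.4189 -0.2526 -0.3953] res [ 1.2  0.6  0.5  0.3 -0.1  1.5  1.5  1.2  0.2 -1.2  0.4 -1.3  1.2 -1.1
 -0.3 -0.7]
(array([[ 0.60887425, -0.03606799,  0.14      ]]), array([[0.58856833, 0.07756157, 0.116     ]]))
[[ 0.60624105 -0.0370985   0.14      ]] [[0.58335263 0.07470551 0.116     ]]
[0.593  0.0338 0.1858] res [ 0.1  1.1  1.1  0.4 -0.7 -1.4  0.2 -1.   1.1 -0.8  0.1  0.2]
[ 0.5919  0.3179 -0.1961] res [-0.5 -1.4  0.8 -0.3 -0.3  1.2  0.   0.5]
[ 0.6219 -0.3131  0.1152] res [ 0.7  0.  -0.5 -0.8  1.1  0.3 -1.3  0.4]
```

View pics/c3.png

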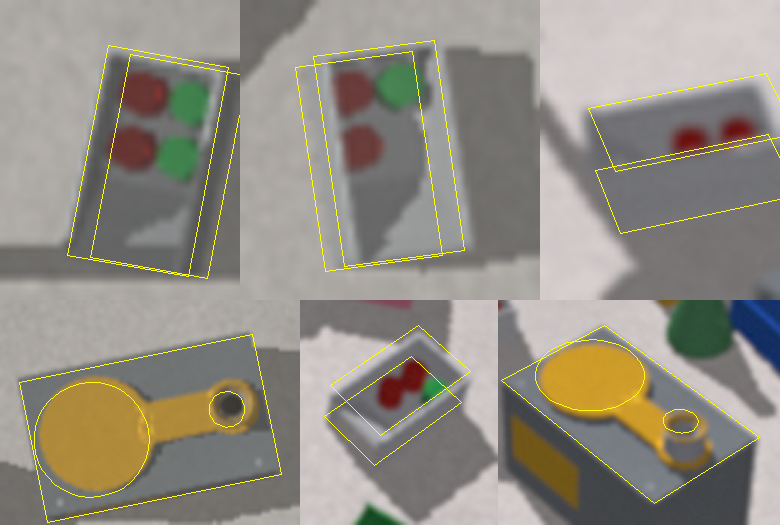

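The safe overlay fits, with the keyhole about (0.607,-0.037). In the scoop overlays the side band is the outer wall, so I need to correct scoop b. I'll do that, check the key/stand per camera, and add a row planner.

```bash
cat >> h.py <<'E'
def plan(P,bear=None,tilt=0.,n=None):
    """P target TCP; bear: bearing (deg) of tool x when down; tilt deg fwd (about -tool y). prints rows in tool units"""
    s=r.read_state(); p=s['position']; A=R.from_quat(s['tool_rot'])
    if bear is None: B=A
    else:
        b=np.radians(bear); x=np.array([np.cos(b),np.sin(b),0]); z=np.array([0,0,-1.]); B=R.from_matrix(np.c_[x,np.cross(z,x),z])*R.from_rotvec([0,-np.radians(tilt),0])
    rv=(A.inv()*B).as_rotvec(); d=np.array(P)-p
    n=n or int(np.ceil(max(np.linalg.norm(d)/.0405,np.degrees(np.linalg.norm(rv))/7.0,1)))
    T=rv/n/np.radians(60); print('rows',n,'TCP',p.round(4),'total turn deg',np.degrees(rv).round(2))
    out=[]
    for i in range(n):
        S=(A*R.from_rotvec(rv*(i+.0)/n)).inv().apply(d/n)/.12
        out.append(' '.join(f'{v:.3f}' for v in [*T,*S]))
    for i in range(0,n,5): print('; '.join(out[i:i+5]))
E
python3 - <<'E'
from h import *
from scipy.optimize import least_squares
T=lambda u,v,k,o:((u+.5)/k-.5+o[0],(v+.5)/k-.5+o[1])
def O(n,u,v,k,o,L): a=T(u,v,k,o); return (n,a[0],a[1],L)
def fit(obs,p0):
    s=least_squares(fitpts(obs),p0); print(np.round(s.x,4),'res',np.round(s.fun,1)); return s.x
to=(340,248); 
fit([O('top',62,38,4,to,(.03,.035,.032)),O('top',163,78,4,to,(.03,-.035,.032)),O('top',133,158,4,to,(-.03,-.035,.032)),O('top',28,120,4,to,(-.03,.035,.032))],[.42,-.25,-.4])
o=(255,300)
fit([ O('side',98,112,6,o,(-.03,.035,.032)),O('side',255,95,6,o,(.03,.035,.032)),O('side',282,256,6,o,(.03,-.035,.032)),O('side',125,273,6,o,(-.03,-.035,.032))],[.42,-.25,-.4])
fit([O('top',115,78,8,(362,176),(.034,.027,.04)),O('top',270,60,8,(362,176),(.034,-.027,.04)),O('top',152,352,8,(362,176),(-.06,.027,.04)),O('top',312,330,8,(362,176),(-.06,-.027,.04))],[.62,-.3,.1])
# key bow colour centroid in both views
for n,roi in(('top',(345,255,385,290)),('side',(270,305,310,345))):
    im=r.snapshot(n)[:,:,::-1]; hsv=cv2.cvtColor(np.ascontiguousarray(im),cv2.COLOR_BGR2HSV); m=((hsv[...,0]<8)|(hsv[...,0]>172))&(hsv[...,1]>150)
    u0,v0,u1,v1=roi; mm=np.argwhere(m[v0:v1,u0:u1]); c=mm.mean(0)[::-1]+[u0,v0]; print(n,len(mm),c,back(n,[c],.062),mm.min(0)+[v0,u0],mm.max(0)+[v0,u0])
    print(proj(n,place((.419,-.2526,-.395),[(0,0,.078),(0,.015,.078),(0,-.015,.078)])))
plan((.5,.2,.245),100)
E
```

```text
[ 0.4213 -0.2507 -0.3899] res [ 0.3 -0.3 -0.3 -0.7 -0.8  0.5  0.8  0.4]
[ 0.4168 -0.2546 -0.399 ] res [-0.1 -0.2  0.1 -0.3  0.8  0.  -0.8  0.4]
[ 0.6216 -0.3177  0.1124] res [-0.4 -0.3  0.3 -0.7 -0.   0.4  0.1  0.5]<stdin>:15: RuntimeWarning: Mean of empty slice.
  ret = um.true_divide(
Traceback (most recent call last):
ValueError: zero-size array to reduction operation minimum which has no identity
```

```bash
python3 - <<'E'
from h import *
plan((.5,.2,.245),100)
E
```

```text
rows 14 TCP [0.1441 0.608  0.2449] total turn deg [-4.000e-02  2.000e-02  6.666e+01]
-0.000 0.000 0.079 -0.262 -0.187 0.000; -0.000 0.000 0.079 -0.277 -0.165 0.000; -0.000 0.000 0.079 -0.290 -0.141 0.000; -0.000 0.000 0.079 -0.300 -0.117 -0.000; -0.000 0.000 0.079 -0.309 -0.092 -0.000
-0.000 0.000 0.079 -0.316 -0.066 -0.000; -0.000 0.000 0.079 -0.320 -0.039 -0.000; -0.000 0.000 0.079 -0.322 -0.013 -0.000; -0.000 0.000 0.079 -0.322 0.014 -0.000; -0.000 0.000 0.079 -0.320 0.041 -0.000
-0.000 0.000 0.079 -0.315 0.067 -0.000; -0.000 0.000 0.079 -0.308 0.093 -0.000; -0.000 0.000 0.079 -0.300 0.118 -0.000; -0.000 0.000 0.079 -0.289 0.143 -0.000
```

{"api": "drive_tool", "payload": {
  "series": "0 0 0.08 -0.26 -0.19 0 0; 0 0 0.08 -0.28 -0.16 0 0; 0 0 0.08 -0.29 -0.14 0 0; 0 0 0.08 -0.3 -0.12 0 0; 0 0 0.08 -0.31 -0.09 0 0",
  "newtons": 40
}}

```text
t: 0.57
position: [0.2721, 0.4609, 0.2452]
tool_rot: [0.322, 0.947, -0.0, -0.0]
wrist_force: [1.6, 0.3, 0.6]
opening: 0.0857
finger_force: 0.0
```

{"api": "drive_tool", "payload": {
  "series": "0 0 0.08 -0.32 -0.07 0 0; 0 0 0.08 -0.32 -0.04 0 0; 0 0 0.08 -0.32 -0.01 0 0; 0 0 0.08 -0.32 0.01 0 0; 0 0 0.08 -0.32 0.04 0 0"
}}

```text
t: 0.98
position: [0.3982, 0.3138, 0.2453]
tool_rot: [0.512, 0.859, 0.0, -0.0]
wrist_force: [-0.2, -0.1, 0.9]
opening: 0.0856
finger_force: 0.0
```

{"api": "drive_tool", "payload": {
  "series": "0 0 0.08 -0.32 0.07 0 0; 0 0 0.08 -0.31 0.09 0 0; 0 0 0.08 -0.3 0.12 0 0; 0 0 0.08 -0.29 0.14 0 0; 0 0 0 0 0 0 0"
}}

```text
t: 1.4
position: [0.5018, 0.193, 0.245]
tool_rot: [0.65, 0.76, 0.0, 0.001]
wrist_force: [-0.7, -0.3, -0.2]
opening: 0.0855
finger_force: 0.0
```

```bash
python3 - <<'E'
from h import *
plan((.4189,-.2526,.2),67.3)
E
```

```text
rows 12 TCP [0.5018 0.193  0.245 ] total turn deg [7.000e-02 2.000e-02 3.163e+01]
0.000 0.000 0.044 -0.297 -0.105 0.031; 0.000 0.000 0.044 -0.301 -0.091 0.031; 0.000 0.000 0.044 -0.305 -0.077 0.031; 0.000 0.000 0.044 -0.308 -0.063 0.031; 0.000 0.000 0.044 -0.311 -0.049 0.031
0.000 0.000 0.044 -0.313 -0.035 0.031; 0.000 0.000 0.044 -0.314 -0.020 0.031; 0.000 0.000 0.044 -0.315 -0.006 0.031; 0.000 0.000 0.044 -0.315 0.009 0.031; 0.000 0.000 0.044 -0.314 0.023 0.031
0.000 0.000 0.044 -0.312 0.038 0.031; 0.000 0.000 0.044 -0.310 0.052 0.031
```

Works as expected. Continuing above the key.

{"api": "drive_tool", "payload": {
  "series": "0 0 0.044 -0.297 -0.105 0.03 0; 0 0 0.044 -0.3 -0.09 0.03 0; 0 0 0.044 -0.305 -0.077 0.03 0; 0 0 0.044 -0.308 -0.063 0.03 0; 0 0 0.044 -0.31 -0.05 0.03 0"
}}

```text
t: 1.82
position: [0.4647, 0.0103, 0.2271]
tool_rot: [0.73, 0.683, 0.0, -0.0]
wrist_force: [0.6, -0.6, 0.2]
opening: 0.0852
finger_force: 0.0
```

{"api": "drive_tool", "payload": {
  "series": "0 0 0.044 -0.313 -0.035 0.03 0; 0 0 0.044 -0.314 -0.02 0.03 0; 0 0 0.044 -0.315 -0.006 0.03 0; 0 0 0.044 -0.315 0.01 0.03 0; 0 0 0.044 -0.314 0.023 0.03 0"
}}

```text
t: 2.23
position: [0.4318, -0.176, 0.2091]
tool_rot: [0.804, 0.595, 0.0, -0.0]
wrist_force: [1.0, -0.6, -0.6]
opening: 0.0856
finger_force: 0.0
```

{"api": "drive_tool", "payload": {
  "series": "0 0 0.044 -0.312 0.038 0.03 0; 0 0 0.044 -0.31 0.052 0.03 0; 0 0 0 0 0 0 0; 0 0 0 0 0 0.3 0; 0 0 0 0 0 0.3 0"
}}

```text
t: 2.65
position: [0.4198, -0.2496, 0.1303]
tool_rot: [0.83, 0.557, 0.001, 0.002]
wrist_force: [0.5, -1.0, -0.4]
opening: 0.0856
finger_force: 0.0
```

```bash
python3 - <<'E'
from h import *
plan((.4189,-.2526,.12),67.3)
ims=[]
s=r.read_state()['position']
for n in('top','side'):
    im=r.snapshot(n)[:,:,::-1].copy(); cv2.imwrite(f'pics/{n}1.png',im)
    ti=proj(n,[s+[0,0,-.014]])[0]; o=(np.round(ti)-[33,33]).astype(int)
    c=crop(im,o[0],o[1],66,66,6)
    for P,col in((s+[0,0,-.014],(0,255,255)),((.4189,-.2526,.078),(255,255,0))):
        q=(proj(n,[P])[0]-o+.5)*6; cv2.circle(c,tuple(q.astype(int)),3,col,-1)
    draw(c,n,(.4189,-.2526,-.395),[rect((-.03,.03),(-.035,.035),.032)],o,6,(0,255,0)); ims.append(c)
cv2.imwrite('pics/k1.png',np.hstack(ims))
E
```

```text
rows 1 TCP [ 0.4198 -0.2496  0.1303] total turn deg [0.23 0.06 0.42]
0.004 0.001 0.007 -0.026 0.002 0.086
```

View pics/k1.png

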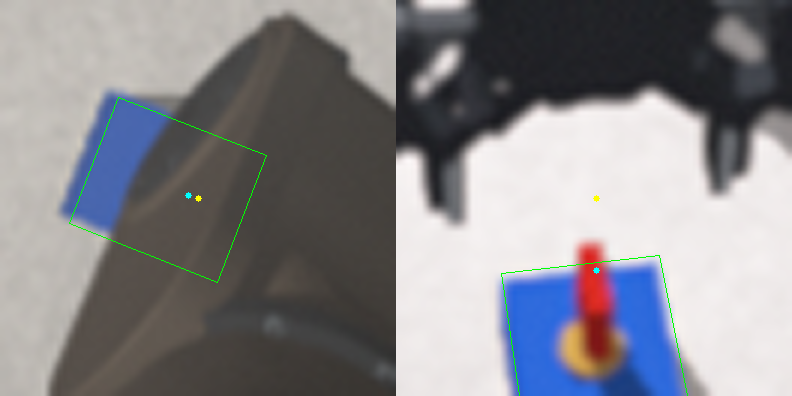

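The side crop shows the bow top at about (595,277), matching the prediction, with the open fingers straddling it. Descend and grip.

{"api": "drive_tool", "payload": {
  "series": "0 0 0.007 -0.018 0.008 0.2 0; 0 0 0 0 0 0.2 0; 0 0 0 0 0 0.2 0; 0 0 0 0 0 0 0; 0 0 0 0 0 0 0"
}}

```text
t: 3.17
position: [0.4198, -0.2509, 0.0589]
tool_rot: [0.832, 0.555, -0.0, -0.001]
wrist_force: [0.6, 0.5, 0.8]
opening: 0.0853
finger_force: 0.0
```

{"api": "drive_tool", "payload": {
  "series": "0 0 0 0 0 0 180; 0 0 0 0 0 0 200; 0 0 0 0 0 0 255; 0 0 0 0 0 0 255; 0 0 0 0 0 0 255",
  "newtons": 30
}}

```text
t: 3.58
position: [0.4197, -0.2513, 0.0587]
tool_rot: [0.832, 0.555, 0.0, 0.0]
wrist_force: [0.1, 0.6, -0.1]
opening: 0.0253
finger_force: 0.0
```

{"api": "drive_tool", "payload": {
  "series": "0 0 0 0 0 0 255; 0 0 0 0 0 0 255; 0 0 0 0 0 0 255; 0 0 0 0 0 0 255; 0 0 0 0 0 0 255"
}}

```text
t: 4.0
position: [0.4195, -0.2512, 0.0584]
tool_rot: [0.832, 0.555, 0.0, 0.0]
wrist_force: [-0.7, 1.4, 6.4]
opening: 0.0098
finger_force: 33.3
```

Gripped at 9.8 mm opening. Lift and go above the keyhole.

{"api": "drive_tool", "payload": {
  "series": "0 0 0 0 0 -0.15 255; 0 0 0 0 0 -0.25 255; 0 0 0 0 0 -0.3 255; 0 0 0 0 0 -0.3 255; 0 0 0 0 0 -0.3 255",
  "newtons": 60
}}

```text
t: 4.42
position: [0.419, -0.2508, 0.2156]
tool_rot: [0.832, 0.555, -0.0, -0.0]
wrist_force: [0.8, -0.6, -0.8]
opening: 0.0091
finger_force: 59.0
```

```bash
python3 - <<'E'
from h import *
plan((.607,-.0365,.215),100.6,n=10)
print(r.read_state()['opening'],r.read_state()['wrist_force'])
E
```

```text
rows 10 TCP [ 0.419  -0.2508  0.2156] total turn deg [-4.000e-02 -3.000e-02 -3.324e+01]
-0.000 -0.000 -0.055 0.225 0.076 0.001; -0.000 -0.000 -0.055 0.220 0.089 0.001; -0.000 -0.000 -0.055 0.215 0.101 0.001; -0.000 -0.000 -0.055 0.209 0.114 0.001; -0.000 -0.000 -0.055 0.202 0.126 0.001
-0.000 -0.000 -0.055 0.194 0.137 0.001; -0.000 -0.000 -0.055 0.186 0.148 0.001; -0.000 -0.000 -0.055 0.177 0.159 0.001; -0.000 -0.000 -0.055 0.167 0.169 0.001; -0.000 -0.000 -0.055 0.157 0.178 0.001
0.009092088779738107 [ 0.78833167 -0.57657419 -0.79697287]
```

{"api": "drive_tool", "payload": {
  "series": "0 0 -0.055 0.225 0.076 0 255; 0 0 -0.055 0.22 0.089 0 255; 0 0 -0.055 0.215 0.1 0 255; 0 0 -0.055 0.21 0.114 0 255; 0 0 -0.055 0.2 0.126 0 255"
}}

```text
t: 4.83
position: [0.514, -0.1429, 0.2141]
tool_rot: [0.743, 0.669, -0.0, -0.0]
wrist_force: [0.4, -0.3, -1.2]
opening: 0.0095
finger_force: 59.2
```

{"api": "drive_tool", "payload": {
  "series": "0 0 -0.055 0.195 0.137 0 255; 0 0 -0.055 0.186 0.148 0 255; 0 0 -0.055 0.177 0.16 0 255; 0 0 -0.055 0.167 0.17 0 255; 0 0 -0.055 0.157 0.178 0 255"
}}

```text
t: 5.25
position: [0.6087, -0.0359, 0.2138]
tool_rot: [0.639, 0.769, -0.0, -0.0]
wrist_force: [0.3, 0.5, -1.7]
opening: 0.0094
finger_force: 59.2
```

{"api": "drive_tool", "payload": {
  "series": "0 0 0 0 0 0 255; 0 0 0 0 0 0 255; 0 0 0 0 0 0 255; 0 0 0 0 0 0 255"
}}

```text
t: 5.58
position: [0.6075, -0.0378, 0.214]
tool_rot: [0.641, 0.768, -0.0, -0.0]
wrist_force: [-0.1, -0.5, -1.2]
opening: 0.0093
finger_force: 59.1
```

```bash
python3 - <<'E'
from h import *
plan((.607,-.0365,.20),100.6)
ims=[]
s=r.read_state()['position']
for n in('top','side'):
    im=r.snapshot(n)[:,:,::-1].copy(); cv2.imwrite(f'pics/{n}2.png',im)
    ti=proj(n,[s+[0,0,-.05]])[0]; o=(np.round(ti)-[33,43]).astype(int)
    c=crop(im,o[0],o[1],66,66,6)
    q=(proj(n,[s+[0,0,-.05]])[0]-o+.5)*6; cv2.circle(c,tuple(q.astype(int)),3,(255,0,255),-1)
    draw(c,n,(.607,-.0365,0),[circ(0,0,.14,.029)],o,6,(0,255,0)); ims.append(c)
cv2.imwrite('pics/k2.png',np.hstack(ims))
E
```

```text
rows 1 TCP [ 0.6075 -0.0378  0.214 ] total turn deg [-0.04 -0.01 -0.31]
-0.001 -0.000 -0.005 0.012 -0.002 0.116
```

View pics/k2.png

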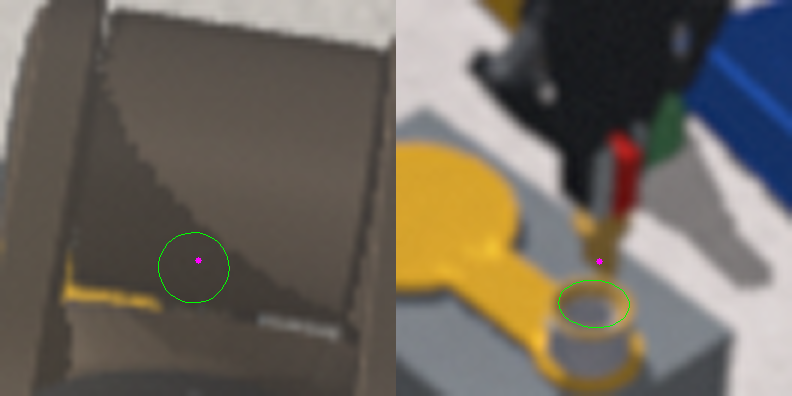

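The tip is over the collar to within a couple of mm: tip at (600,270), rim centre (593,305) in the crop. Descend gently.

{"api": "drive_tool", "payload": {
  "series": "0 0 -0.005 0.01 0 0.08 255; 0 0 0 0 0 0.08 255; 0 0 0 0 0 0.04 255; 0 0 0 0 0 0.03 255; 0 0 0 0 0 0 255"
}}

```text
t: 6.1
position: [0.6075, -0.036, 0.1852]
tool_rot: [0.638, 0.77, -0.0, -0.001]
wrist_force: [-0.4, 0.0, -2.2]
opening: 0.0093
finger_force: 59.1
```

{"api": "drive_tool", "payload": {
  "series": "0 0 0 0 0 0.015 255; 0 0 0 0 0 0.015 255; 0 0 0 0 0 0.01 255; 0 0 0 0 0 0 255; 0 0 0 0 0 0 255"
}}

```text
t: 6.52
position: [0.608, -0.0356, 0.1817]
tool_rot: [0.638, 0.77, 0.0, -0.0]
wrist_force: [0.9, 3.9, -1.7]
opening: 0.0094
finger_force: 59.0
```

{"api": "drive_tool", "payload": {
  "series": "0 0 0 0 0 0.01 255; 0 0 0 0 0 0.01 255; 0 0 0 0 0 0 255; 0 0 0 0 0 0 255; 0 0 0 0 0 0 255"
}}

```text
t: 6.93
position: [0.6079, -0.0357, 0.1793]
tool_rot: [0.638, 0.77, 0.0, -0.0]
wrist_force: [-0.4, 4.7, 0.9]
opening: 0.0094
finger_force: 59.6
```

{"api": "drive_tool", "payload": {
  "series": "0 0 0 0 0 0.01 255; 0 0 0 0 0 0 255; 0 0 0 0 0 0 255"
}}

```text
t: 7.18
position: [0.6079, -0.0357, 0.1781]
tool_rot: [0.638, 0.77, 0.0, -0.0]
wrist_force: [-0.2, 4.5, 0.7]
opening: 0.0091
finger_force: 59.6
```

{"api": "drive_tool", "payload": {
  "series": "0 0 0 0.012 0 0.01 255; 0 0 0 0 0 0 255; 0 0 0 0 0 0 255"
}}

```text
t: 7.43
position: [0.6076, -0.0348, 0.1767]
tool_rot: [0.638, 0.77, -0.0, 0.0]
wrist_force: [-0.1, 0.9, -0.0]
opening: 0.0092
finger_force: 59.3
```

{"api": "drive_tool", "payload": {
  "series": "0 0 0 0 0 0.01 255; 0 0 0 0 0 0 255; 0 0 0 0 0 0 255"
}}

```text
t: 7.68
position: [0.6076, -0.0347, 0.1756]
tool_rot: [0.638, 0.77, -0.0, -0.0]
wrist_force: [0.2, -0.4, -0.6]
opening: 0.0096
finger_force: 59.3
```

{"api": "drive_tool", "payload": {
  "series": "0 0 0 0 0 0.01 255; 0 0 0 0 0 0 255; 0 0 0 0 0 0 255"
}}

```text
t: 7.93
position: [0.6076, -0.0345, 0.1744]
tool_rot: [0.638, 0.77, 0.0, -0.0]
wrist_force: [-0.0, 0.0, -0.6]
opening: 0.0092
finger_force: 59.3
```

{"api": "drive_tool", "payload": {
  "series": "0 0 0 0 0 0.01 255; 0 0 0 0 0 0.01 255; 0 0 0 0 0 0 255; 0 0 0 0 0 0 255"
}}

```text
t: 8.27
position: [0.6076, -0.0345, 0.1719]
tool_rot: [0.638, 0.77, -0.0, -0.0]
wrist_force: [-0.2, -0.2, -1.2]
opening: 0.009
finger_force: 59.3
```

{"api": "drive_tool", "payload": {
  "series": "0 0 0 0 0 0.01 255; 0 0 0 0 0 0.01 255; 0 0 0 0 0 0 255; 0 0 0 0 0 0 255"
}}

```text
t: 8.6
position: [0.6076, -0.0345, 0.1696]
tool_rot: [0.638, 0.77, 0.0, -0.0]
wrist_force: [-0.1, -0.4, -0.4]
opening: 0.0088
finger_force: 59.3
```

{"api": "drive_tool", "payload": {
  "series": "0 0 0 0 0 0.01 255; 0 0 0 0 0 0.01 255; 0 0 0 0 0 0 255; 0 0 0 0 0 0 255"
}}

```text
t: 8.93
position: [0.6076, -0.0345, 0.1672]
tool_rot: [0.638, 0.77, -0.0, -0.0]
wrist_force: [0.9, -0.4, -1.2]
opening: 0.0095
finger_force: 59.3
```

{"api": "drive_tool", "payload": {
  "series": "0 0 0 0 0 0.01 255; 0 0 0 0 0 0 255; 0 0 0 0 0 0 255"
}}

```text
t: 9.18
position: [0.6078, -0.0346, 0.1664]
tool_rot: [0.638, 0.77, 0.0, 0.0]
wrist_force: [-0.6, 1.1, 3.0]
opening: 0.0093
finger_force: 59.7
```

{"api": "drive_tool", "payload": {
  "series": "0 0 0 0 0 0.008 255; 0 0 0 0 0 0 255; 0 0 0 0 0 0 255"
}}

```text
t: 9.43
position: [0.6079, -0.0346, 0.1662]
tool_rot: [0.638, 0.77, 0.0, 0.001]
wrist_force: [-4.1, 0.7, 11.5]
opening: 0.0092
finger_force: 61.0
```

```bash
python3 - <<'E'
from h import *
s=r.read_state(); print(s['position'],s['wrist_force'],s['ft_torque'])
im=r.snapshot('side')[:,:,::-1].copy(); o=(265,160)
cv2.imwrite('pics/k3.png',crop(im,265,160,75,66,6))
E
```

```text
[ 0.60792427 -0.03458252  0.16623587] [-4.09190687  0.70608874 11.45582136] [ 0.06101896  0.53621523 -0.0296128 ]
```

View pics/k3.png

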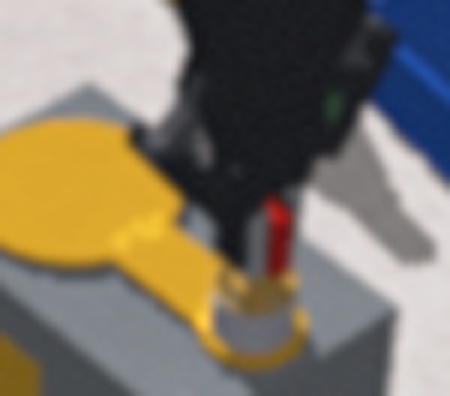

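Contact at z = 0.1664, exactly the home depth, and the flange sits at the rim, so the key is home. Turn clockwise.

{"api": "drive_tool", "payload": {
  "series": "0 0 0.08 0 0 -0.004 255; 0 0 0.08 0 0 0 255; 0 0 0.08 0 0 0 255; 0 0 0.08 0 0 0 255; 0 0 0.08 0 0 0 255"
}}

```text
t: 9.9
position: [0.6082, -0.0346, 0.1663]
tool_rot: [0.786, 0.619, 0.001, 0.001]
wrist_force: [0.8, -0.5, 5.4]
opening: 0.0097
finger_force: 60.2
```

{"api": "drive_tool", "payload": {
  "series": "0 0 0.08 0 0 0 255; 0 0 0.08 0 0 0 255; 0 0 0.08 0 0 0 255; 0 0 0.08 0 0 0 255; 0 0 0.08 0 0 0 255"
}}

```text
t: 10.32
position: [0.6083, -0.0347, 0.1663]
tool_rot: [0.897, 0.442, 0.001, 0.001]
wrist_force: [1.0, -0.8, 5.2]
opening: 0.0091
finger_force: 60.1
```

{"api": "drive_tool", "payload": {
  "series": "0 0 0.08 0 0 0 255; 0 0 0.08 0 0 0 255; 0 0 0.08 0 0 0 255; 0 0 0 0 0 0 255; 0 0 0 0 0 0 255"
}}

```text
t: 10.73
position: [0.6083, -0.0349, 0.1663]
tool_rot: [0.945, 0.327, 0.001, 0.001]
wrist_force: [0.7, -1.6, 6.1]
opening: 0.0088
finger_force: 60.1
```

```bash
python3 - <<'E'
from h import *
s=r.read_state(); print(s['position'],s['tool_rot'],s['wrist_force'],s['ft_torque'],s['joints'])
for n in('top','side'): cv2.imwrite(f'pics/{n}4.png',r.snapshot(n)[:,:,::-1])
a=cv2.imread('pics/top4.png'); b=cv2.imread('pics/side4.png')
cv2.imwrite('pics/k4.png',np.hstack([crop(a,200,140,130,130,3),crop(b,240,140,130,130,3)]))
E
```

```text
[ 0.6083345  -0.03486053  0.16633186] [9.44852715e-01 3.27493530e-01 9.56202178e-04 6.49110149e-04] [ 0.68532603 -1.57512151  6.09566725] [-0.27162553 -0.12210456  0.00781189] [-1.65516015e-01  5.54403822e-01  1.68323766e+00 -2.86043709e-04
  9.01650688e-01  7.38157847e-01]
```

View pics/k4.png

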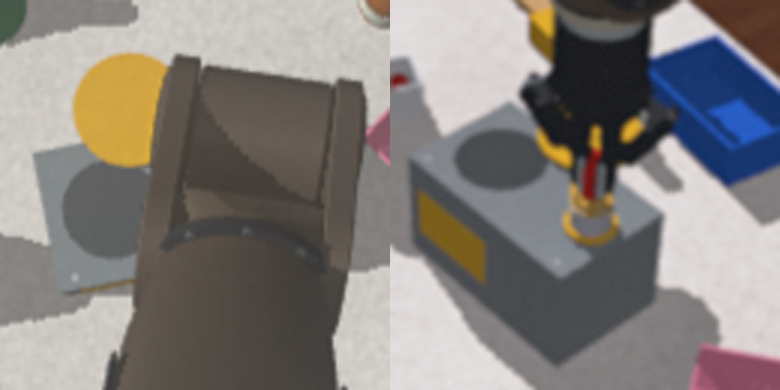

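The lid swung open and the dark mouth is visible at crop (105,210). I'll turn a bit more toward the stop.

{"api": "drive_tool", "payload": {
  "series": "0 0 0.05 0 0 0 255; 0 0 0.05 0 0 0 255; 0 0 0 0 0 0 255; 0 0 0 0 0 0 255"
}}

```text
t: 11.17
position: [0.6083, -0.0349, 0.1663]
tool_rot: [0.961, 0.278, 0.001, 0.001]
wrist_force: [0.2, -1.3, 4.5]
opening: 0.009
finger_force: 60.1
```

```bash
python3 - <<'E'
from h import *
s=r.read_state(); print(s['position'],s['tool_rot'],s['ft_torque'],s['wrist_force'])
for n in ('top','side'):
    im=r.snapshot(n); m=(im[...,0]>150)&(im[...,2]<90)&(im[...,1]>100)
    cv2.imwrite(f'pics/m{n}.png',m.astype('uint8')*255)
d=back('top',[(243.3,176)],.116)[0]-[.608,-.035,.116]; print(d,np.degrees(np.arctan2(d[1],d[0])),'shut 100.6')
E
```

```text
[ 0.6083307  -0.03490138  0.16630368] [9.60656898e-01 2.77735465e-01 9.62172924e-04 6.40921952e-04] [-0.31822847 -0.1476384   0.03155751] [ 0.23198109 -1.25295121  4.5463629 ]
[6.37093149e-02 9.59095346e-02 9.71445147e-17] 56.40531667380953 shut 100.6
```

{"api": "drive_tool", "payload": {
  "series": "0 0 0.05 0 0 0 255; 0 0 0.05 0 0 0 255; 0 0 0.05 0 0 0 255; 0 0 0.03 0 0 0 255; 0 0 0 0 0 0 255"
}}

```text
t: 11.68
position: [0.6084, -0.035, 0.1663]
tool_rot: [0.983, 0.185, 0.001, 0.001]
wrist_force: [0.6, -2.5, 5.4]
opening: 0.0092
finger_force: 60.1
```

{"api": "drive_tool", "payload": {
  "series": "0 0 0.03 0 0 0 255; 0 0 0.03 0 0 0 255; 0 0 0 0 0 0 255; 0 0 0 0 0 0 255; 0 0 0 0 0 0 255"
}}

```text
t: 12.1
position: [0.6083, -0.035, 0.1663]
tool_rot: [0.988, 0.155, 0.001, 0.001]
wrist_force: [1.8, -2.2, 4.9]
opening: 0.009
finger_force: 60.1
```

```bash
python3 - <<'E'
from h import *
s=r.read_state(); print(s['position'],s['tool_rot'],s['ft_torque'],s['wrist_force'])
E
```

```text
[ 0.60834684 -0.03501587  0.16634984] [9.87861376e-01 1.55333200e-01 1.06436021e-03 6.04209588e-04] [-0.49168352 -0.14395943  0.07881818] [ 1.766549   -2.24636597  4.90807415]
```

The key has turned about 83°, putting the lid at its stop. Release and lift.

{"api": "drive_tool", "payload": {
  "series": "0 0 -0.02 0 0 0 255; 0 0 0 0 0 0 150; 0 0 0 0 0 0 120; 0 0 0 0 0 0 120; 0 0 0 0 0 0 120"
}}

```text
t: 12.52
position: [0.6075, -0.0345, 0.1654]
tool_rot: [0.986, 0.165, -0.0, -0.0]
wrist_force: [0.3, -0.3, -0.0]
opening: 0.045
finger_force: 0.0
```

{"api": "drive_tool", "payload": {
  "series": "0 0 0 0 0 -0.1 120; 0 0 0 0 0 -0.2 120; 0 0 0 0 0 -0.3 60; 0 0 0 0 0 -0.3 0; 0 0 0 0 0 -0.3 0"
}}

```text
t: 12.93
position: [0.6073, -0.0344, 0.311]
tool_rot: [0.986, 0.165, -0.0, -0.0]
wrist_force: [0.4, -0.7, -0.9]
opening: 0.0793
finger_force: 0.0
```

```bash
python3 - <<'E'
from h import *
plan((.5,-.25,.29),100)
plan((.612,.312,.29),168.8)
E
```

```text
rows 12 TCP [ 0.6073 -0.0344  0.311 ] total turn deg [-5.000e-02  1.000e-02 -8.095e+01]
-0.000 0.000 -0.112 -0.119 0.117 0.015; -0.000 0.000 -0.112 -0.132 0.102 0.015; -0.000 0.000 -0.112 -0.143 0.086 0.015; -0.000 0.000 -0.112 -0.152 0.069 0.015; -0.000 0.000 -0.112 -0.160 0.050 0.015
-0.000 0.000 -0.112 -0.164 0.031 0.015; -0.000 0.000 -0.112 -0.167 0.012 0.015; -0.000 0.000 -0.112 -0.167 -0.008 0.015; -0.000 0.000 -0.112 -0.165 -0.028 0.015; -0.000 0.000 -0.112 -0.161 -0.047 0.015
-0.000 0.000 -0.112 -0.154 -0.065 0.015; -0.000 0.000 -0.112 -0.145 -0.083 0.015
rows 22 TCP [ 0.6073 -0.0344  0.311 ] total turn deg [-6.0000e-02 -3.0000e-02 -1.4975e+02]
-0.000 -0.000 -0.113 0.045 -0.123 0.008; -0.000 -0.000 -0.113 0.059 -0.117 0.008; -0.000 -0.000 -0.113 0.072 -0.110 0.008; -0.000 -0.000 -0.113 0.085 -0.100 0.008; -0.000 -0.000 -0.113 0.096 -0.089 0.008
-0.000 -0.000 -0.113 0.106 -0.077 0.008; -0.000 -0.000 -0.113 0.114 -0.064 0.008; -0.000 -0.000 -0.113 0.121 -0.050 0.008; -0.000 -0.000 -0.113 0.126 -0.036 0.008; -0.000 -0.000 -0.113 0.130 -0.020 0.008
-0.000 -0.000 -0.113 0.131 -0.005 0.008; -0.000 -0.000 -0.113 0.131 0.011 0.008; -0.000 -0.000 -0.113 0.129 0.026 0.008; -0.000 -0.000 -0.113 0.125 0.041 0.008; -0.000 -0.000 -0.113 0.119 0.056 0.008
-0.000 -0.000 -0.113 0.111 0.069 0.008; -0.000 -0.000 -0.113 0.102 0.082 0.008; -0.000 -0.000 -0.113 0.092 0.094 0.008; -0.000 -0.000 -0.113 0.080 0.104 0.008; -0.000 -0.000 -0.113 0.067 0.113 0.008
-0.000 -0.000 -0.113 0.053 0.120 0.008; -0.000 -0.000 -0.113 0.039 0.125 0.008
```

```bash
python3 - <<'E'
from h import *
a0=cv2.imread('pics/top0.png'); s0=cv2.imread('pics/side0.png')
a=r.snapshot('top')[:,:,::-1].copy(); s=r.snapshot('side')[:,:,::-1].copy(); cv2.imwrite('pics/top5.png',a); cv2.imwrite('pics/side5.png',s)
for nm,(u,v,w,h) in dict(A=(125,190,45,50),B=(365,176,45,50)).items(): print(nm,np.abs(a[v:v+h,u:u+w].astype(int)-a0[v:v+h,u:u+w]).mean())
for nm,(u,v,w,h) in dict(A=(212,150,45,35),B=(340,290,66,50)).items(): print(nm,np.abs(s[v:v+h,u:u+w].astype(int)-s0[v:v+h,u:u+w]).mean())
cv2.imwrite('pics/k5.png',np.hstack([crop(a,110,130,200,130,3)[:, :600]]))
plan((.5855,.3175,.2),-11.2)
E
```

```text
A 21.482222222222223
B 22.47688888888889
A 1.2802116402116401
B 6.3004040404040405
rows 10 TCP [ 0.6091 -0.0347  0.3154] total turn deg [ 0.12 -0.52 30.26]
0.000 -0.001 0.050 0.076 -0.284 0.096; 0.000 -0.001 0.050 0.061 -0.288 0.096; 0.000 -0.001 0.050 0.046 -0.291 0.096; 0.000 -0.001 0.050 0.031 -0.293 0.096; 0.000 -0.001 0.050 0.016 -0.294 0.096
0.000 -0.001 0.050 0.000 -0.294 0.096; 0.000 -0.001 0.050 -0.015 -0.294 0.096; 0.000 -0.001 0.050 -0.031 -0.293 0.096; 0.000 -0.001 0.050 -0.046 -0.291 0.096; 0.000 -0.001 0.050 -0.061 -0.288 0.096
```

View pics/k5.png

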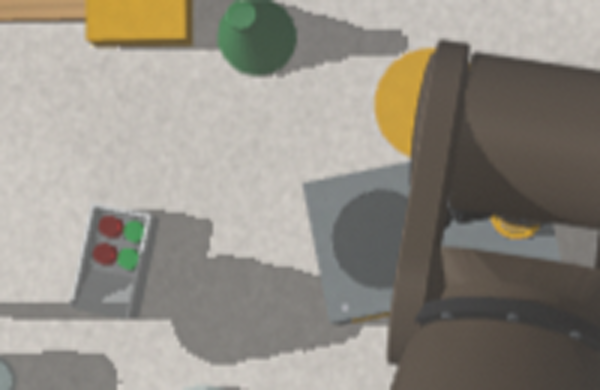

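Scoop A is unmoved at top px (147,216) and the mouth is clear. Go above scoop A.

{"api": "drive_tool", "payload": {
  "series": "0 0 0.05 0.076 -0.284 0.09 0; 0 0 0.05 0.06 -0.288 0.09 0; 0 0 0.05 0.046 -0.29 0.09 0; 0 0 0.05 0.03 -0.293 0.09 0; 0 0 0.05 0.016 -0.294 0.09 0"
}}

```text
t: 13.45
position: [0.5944, 0.143, 0.2545]
tool_rot: [0.999, 0.034, -0.0, -0.0]
wrist_force: [0.6, 0.4, -0.1]
opening: 0.0853
finger_force: 0.0
```

{"api": "drive_tool", "payload": {
  "series": "0 0 0.05 0 -0.294 0.09 0; 0 0 0.05 -0.015 -0.294 0.09 0; 0 0 0.05 -0.03 -0.293 0.09 0; 0 0 0.05 -0.046 -0.29 0.09 0; 0 0 0.05 -0.06 -0.288 0.09 0"
}}

```text
t: 13.87
position: [0.5821, 0.3192, 0.2003]
tool_rot: [0.995, -0.097, -0.0, 0.0]
wrist_force: [0.8, 0.2, 0.5]
opening: 0.0853
finger_force: 0.0
```

{"api": "drive_tool", "payload": {
  "series": "0 0 0 0 0 0.3 0; 0 0 0 0 0 0.25 0; 0 0 0 0 0 0 0; 0 0 0 0 0 0 0"
}}

```text
t: 14.2
position: [0.5822, 0.3173, 0.1343]
tool_rot: [0.995, -0.095, -0.002, 0.001]
wrist_force: [0.1, 0.3, 0.7]
opening: 0.0854
finger_force: 0.0
```

```bash
python3 - <<'E'
from h import *
plan((.5855,.3175,.07),-11.2)
s=r.snapshot('side')[:,:,::-1].copy(); cv2.imwrite('pics/side6.png',s); o=(185,110)
c=crop(s,185,110,95,90,6); draw(c,'side',(.5904,.3164,-.196),SC[:1],o,6,(0,255,255)); cv2.imwrite('pics/k6.png',c)
E
```

```text
rows 2 TCP [0.5822 0.3173 0.1343] total turn deg [0.11 0.17 0.26]
0.001 0.001 0.002 0.014 -0.004 0.268; 0.001 0.001 0.002 0.014 -0.004 0.268
```

View pics/k6.png

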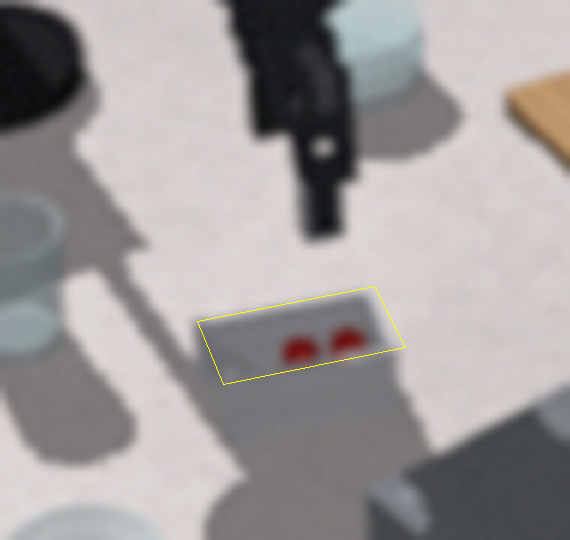

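The overlay matches scoop A (corners about (200,320) to (405,348)), and the finger is in line with its middle. Descend and grip.

{"api": "drive_tool", "payload": {
  "series": "0 0 0.004 0.028 -0.005 0.3 0; 0 0 0 0 0 0.3 0; 0 0 0 0 0 0.25 0; 0 0 0 0 0 0.07 0; 0 0 0 0 0 0 0"
}}

```text
t: 14.67
position: [0.5863, 0.3171, 0.025]
tool_rot: [0.995, -0.098, -0.001, 0.0]
wrist_force: [-0.1, -1.2, 0.1]
opening: 0.0853
finger_force: 0.0
```

{"api": "drive_tool", "payload": {
  "series": "0 0 0 0 0 0 80; 0 0 0 0 0 0 120; 0 0 0 0 0 0 255; 0 0 0 0 0 0 255; 0 0 0 0 0 0 255",
  "newtons": 40
}}

```text
t: 15.08
position: [0.5874, 0.3181, 0.0281]
tool_rot: [0.995, -0.097, 0.002, -0.001]
wrist_force: [0.0, 0.2, 8.0]
opening: 0.0532
finger_force: 42.4
```

{"api": "drive_tool", "payload": {
  "series": "0 0 0 0 0 0 255; 0 0 0 0 0 0 255; 0 0 0 0 0 0 255"
}}

```text
t: 15.33
position: [0.5874, 0.3181, 0.0281]
tool_rot: [0.995, -0.097, 0.002, -0.001]
wrist_force: [-0.7, -0.3, 8.0]
opening: 0.0536
finger_force: 42.4
```

Scoop A gripped (53.5 mm). Lift gently and plan the pour with the lip kept over the mouth.

{"api": "drive_tool", "payload": {
  "series": "0 0 0 0 0 -0.05 255; 0 0 0 0 0 -0.15 255; 0 0 0 0 0 -0.25 255; 0 0 0 0 0 -0.3 255; 0 0 0 0 0 -0.3 255",
  "newtons": 60
}}

```text
t: 15.75
position: [0.5858, 0.3174, 0.1535]
tool_rot: [0.995, -0.097, -0.0, 0.0]
wrist_force: [0.7, -0.2, -2.3]
opening: 0.053
finger_force: 63.6
```

{"api": "drive_tool", "payload": {
  "series": "0 0 0 0 0 -0.3 255; 0 0 0 0 0 -0.2 255; 0 0 0 0 0 0 255"
}}

```text
t: 16.0
position: [0.5876, 0.3182, 0.2186]
tool_rot: [0.995, -0.097, 0.004, -0.002]
wrist_force: [0.2, -0.1, -1.0]
opening: 0.0528
finger_force: 63.7
```

```bash
cat >> h.py <<'E'
MOUTH=np.array([.587,.078]); 
def pour(th,bear=8,adv=.012,zl=.14,L=.057,H=.007,n=None):
    t=np.radians(th); b=np.radians(bear); h=np.array([np.cos(b),np.sin(b)])
    hx=-L*np.cos(t)-H*np.sin(t); vz=-L*np.sin(t)+H*np.cos(t)
    P=np.r_[MOUTH+h*(adv-hx),zl-vz]; print('target',P.round(4)); plan(P,bear,-th,n)
E
python3 - <<'E'
from h import *
s=r.read_state(); print(s['opening'],s['wrist_force'],s['joints'])
pour(0,zl=.215)
E
```

```text
0.052844930368016574 [ 0.15055646 -0.1419902  -1.00028913] [3.97489545e-01 5.74543639e-01 1.48068008e+00 8.48959440e-05
 1.07641847e+00 2.16321663e+00]
target [0.6553 0.0876 0.208 ]
rows 6 TCP [0.5876 0.3182 0.2186] total turn deg [ -0.24  -0.52 -19.17]
-0.001 -0.001 -0.053 0.154 0.296 0.014; -0.001 -0.001 -0.053 0.138 0.304 0.014; -0.001 -0.001 -0.053 0.120 0.311 0.014; -0.001 -0.001 -0.053 0.103 0.318 0.014; -0.001 -0.001 -0.053 0.085 0.323 0.014
-0.001 -0.001 -0.053 0.067 0.327 0.015
```

{"api": "drive_tool", "payload": {
  "series": "0 0 -0.02 0.05 0.1 0 255; 0 0 -0.03 0.09 0.18 0 255; 0 0 -0.04 0.1 0.24 0 255; 0 0 -0.04 0.1 0.26 0 255; 0 0 -0.04 0.09 0.26 0 255"
}}

```text
t: 16.42
position: [0.6218, 0.186, 0.2113]
tool_rot: [1.0, -0.007, -0.0, 0.0]
wrist_force: [0.4, -0.4, -1.7]
opening: 0.0529
finger_force: 63.7
```

{"api": "drive_tool", "payload": {
  "series": "0 0 -0.04 0.08 0.26 0 255; 0 0 -0.04 0.07 0.26 0.01 255; 0 0 -0.04 0.05 0.2 0.01 255; 0 0 -0.03 0.03 0.12 0.01 255; 0 0 0 0 0 0 255"
}}

```text
t: 16.83
position: [0.6536, 0.0843, 0.2073]
tool_rot: [0.998, 0.069, -0.0, 0.0]
wrist_force: [0.1, 0.6, -1.8]
opening: 0.0527
finger_force: 63.7
```

```bash
python3 - <<'E'
from h import *
pour(50,n=12)
print(r.read_state()['opening'])
E
```

```text
target [0.6405 0.0855 0.1792]
rows 12 TCP [0.6536 0.0843 0.2073] total turn deg [ 4.000e-02  5.002e+01 -4.000e-02]
0.000 0.069 -0.000 -0.009 -0.002 0.020; 0.000 0.069 -0.000 -0.010 -0.002 0.019; 0.000 0.069 -0.000 -0.012 -0.002 0.018; 0.000 0.069 -0.000 -0.013 -0.002 0.017; 0.000 0.069 -0.000 -0.014 -0.002 0.016
0.000 0.069 -0.000 -0.015 -0.002 0.015; 0.000 0.069 -0.000 -0.016 -0.002 0.014; 0.000 0.069 -0.000 -0.017 -0.002 0.013; 0.000 0.069 -0.000 -0.018 -0.002 0.011; 0.000 0.069 -0.000 -0.019 -0.002 0.010
0.000 0.069 -0.000 -0.020 -0.002 0.009; 0.000 0.069 -0.000 -0.020 -0.002 0.007
0.0526628034671563
```

{"api": "drive_tool", "payload": {
  "series": "0 0.07 0 -0.009 -0.002 0.02 255; 0 0.07 0 -0.01 -0.002 0.02 255; 0 0.07 0 -0.012 -0.002 0.018 255; 0 0.07 0 -0.013 -0.002 0.017 255; 0 0.07 0 -0.014 -0.002 0.016 255"
}}

```text
t: 17.25
position: [0.647, 0.0886, 0.1961]
tool_rot: [0.981, 0.069, 0.184, -0.013]
wrist_force: [1.2, 0.4, -2.6]
opening: 0.0526
finger_force: 63.7
```

{"api": "drive_tool", "payload": {
  "series": "0 0.07 0 -0.015 -0.002 0.015 255; 0 0.07 0 -0.016 -0.002 0.014 255; 0 0.07 0 -0.017 -0.002 0.013 255; 0 0.07 0 -0.018 -0.002 0.011 255; 0 0.07 0 -0.019 -0.002 0.01 255"
}}

```text
t: 17.67
position: [0.6436, 0.0951, 0.1881]
tool_rot: [0.949, 0.071, 0.306, -0.034]
wrist_force: [-0.3, -0.2, -1.7]
opening: 0.0526
finger_force: 63.7
```

{"api": "drive_tool", "payload": {
  "series": "0 0.07 0 -0.02 -0.002 0.01 255; 0 0.07 0 -0.02 -0.002 0.007 255; 0 0 0 0 0 0 255; 0 0 0 0 0 0 255; 0 0 0 0 0 0 255"
}}

```text
t: 18.08
position: [0.644, 0.0996, 0.1878]
tool_rot: [0.944, 0.074, 0.319, -0.044]
wrist_force: [0.9, -0.3, -2.2]
opening: 0.0531
finger_force: 63.7
```

```bash
python3 - <<'E'
from h import *
pour(95,n=12)
s=r.read_state(); print(s['opening'],s['joints'],s['wrist_force'])
im=r.snapshot('side')[:,:,::-1].copy(); cv2.imwrite('pics/k7.png',crop(im,210,110,130,125,5))
E
```

```text
target [0.6009 0.0799 0.1974]
rows 12 TCP [0.644  0.0996 0.1878] total turn deg [-2.46 57.46 -1.23]
-0.003 0.080 -0.002 -0.021 0.008 -0.025; -0.003 0.080 -0.002 -0.019 0.008 -0.027; -0.003 0.080 -0.002 -0.017 0.008 -0.028; -0.003 0.080 -0.002 -0.014 0.008 -0.029; -0.003 0.080 -0.002 -0.012 0.008 -0.030
-0.003 0.080 -0.002 -0.009 0.009 -0.031; -0.003 0.080 -0.002 -0.007 0.009 -0.032; -0.003 0.080 -0.002 -0.004 0.009 -0.032; -0.003 0.080 -0.002 -0.001 0.009 -0.032; -0.003 0.080 -0.002 0.001 0.009 -0.032
-0.003 0.080 -0.002 0.004 0.009 -0.032; -0.003 0.080 -0.002 0.007 0.009 -0.032
0.05308147017534803 [0.00462401 0.47138791 1.96380224 1.1286125  0.14143631 0.33650399] [ 0.92837068 -0.30813393 -2.18872349]
```

View pics/k7.png

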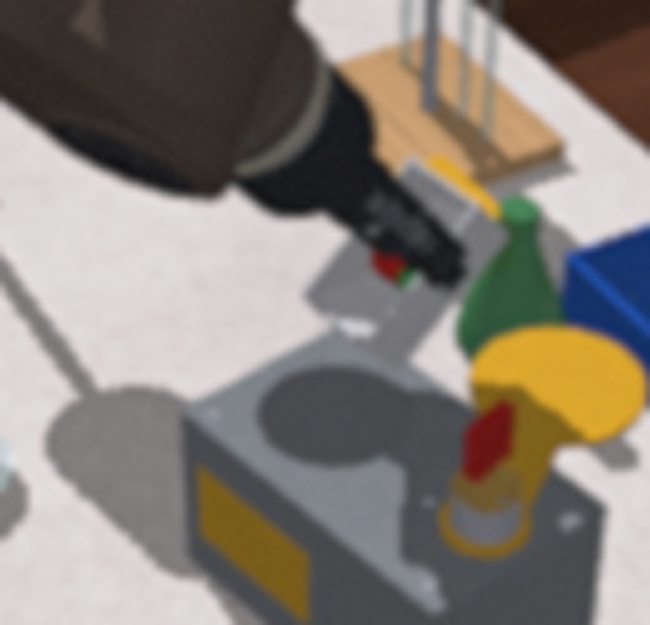

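The wrist is at its j5 limit (q5 ≈ 0.14), so forward tilt stops near 38°; the scoop still holds its bungs. I'll fit a small kinematic model to find a feasible pouring direction.

```bash
cat > k.py <<'E'
from h import *
from scipy.optimize import least_squares
S=[([1.23242,.49152,1.55940,0,1.09169,-.10561],[.14409,.60797,.24477]),([-.165516,.554404,1.683238,-.000286,.901651,.738158],[.60834,-.03486,.16633]),([.39749,.574544,1.48068,.00008,1.076418,2.163217],[.5876,.3182,.2186])]
def ori(q,s4,c): return R.from_euler('z',q[0])*R.from_euler('y',q[1]+q[2])*R.from_euler('z',s4*q[3])*R.from_euler('y',q[4])*R.from_euler('z',q[5]+c)
def fk(q,p,s4=1,c=0):
    a1,d1,a2,e,a3,L=p; A=R.from_euler('z',q[0]); 
    w=A.apply([a1,0,d1])+(A*R.from_euler('y',q[1])).apply([0,0,a2])+(A*R.from_euler('y',q[1]+q[2])).apply([e,0,a3])
    o=ori(q,s4,c); return w+o.apply([0,0,L]),o,w
E
python3 - <<'E'
from k import *
s=r.read_state(); q=s['joints']; Q=R.from_quat(s['tool_rot'])
for s4 in(1,-1):
    for c in(np.pi/2,-np.pi/2): print(s4,c,np.degrees((ori(q,s4,c).inv()*Q).magnitude()))
best=None
for s4,c in((1,np.pi/2),(1,-np.pi/2),(-1,np.pi/2),(-1,-np.pi/2)):
    if np.degrees((ori(q,s4,c).inv()*Q).magnitude())<3: best=(s4,c)
print(best)
D=S+[(list(q),list(s['position']))]
f=least_squares(lambda p:np.concatenate([fk(a,p,*best)[0]-b for a,b in D]+[1e-3*(p-np.array([0,.3,.4,0,.4,.2]))]),[0,.3,.4,0,.4,.2]); print(f.x,f.fun.round(4))
E
```

```text
1 1.5707963267948966 1.6965619231577915e-14
1 -1.5707963267948966 180.0
-1 1.5707963267948966 129.46069323346927
-1 -1.5707963267948966 52.9098493306613
(1, 1.5707963267948966)
[-0.16152838  0.31260711  0.72943546  0.11019569  0.55101037  0.35176438] [ 0.0618 -0.0229  0.0069 -0.0283 -0.0621 -0.0127  0.0345 -0.057   0.0005
  0.0093 -0.0518  0.0053 -0.0002  0.      0.0003  0.0001  0.0002  0.0002]
```

```bash
sed -i 's/a1,d1,a2,e,a3,L=p/a1,d1,a2,e,a3,L,b=p/; s/\[a1,0,d1\]/[a1,b,d1]/' k.py
cat >> k.py <<'E'
C=(1,np.pi/2)
S.append(([0.00462401,0.47138791,1.96380224,1.1286125,0.14143631,0.33650399],[.644,.0996,.1878]))
p0=np.array([0,.3,.4,0,.4,.2,.066])
PP=least_squares(lambda p:np.concatenate([fk(a,p,*C)[0]-b for a,b in S]+[1e-3*(p-p0)]),p0); RES=PP.fun; PP=PP.x
lo=np.array([-3.1,-.84,.05,-1.13,.06,-2.69]); hi=np.array([3.1,2.19,2.79,4.28,2.93,2.69])
def ik(P,O,q0):
    f=lambda q:np.r_[fk(q,PP,*C)[0]-P,.2*(fk(q,PP,*C)[1].inv()*O).as_rotvec()]
    s=least_squares(f,np.clip(q0,lo+.02,hi-.02),bounds=(lo,hi)); return s.x,np.linalg.norm(s.fun)
def orient(bear,tilt):  # tool x bearing when down, then +y rotation by tilt
    b=np.radians(bear); x=np.array([np.cos(b),np.sin(b),0]); z=np.array([0,0,-1.]); return R.from_matrix(np.c_[x,np.cross(z,x),z])*R.from_rotvec([0,np.radians(tilt),0])
E
python3 - <<'E'
from k import *
print(PP.round(4),RES.round(4))
L,H=.057,.007
for bear in range(-180,180,20):
    for zl in (.14,):
        out=[]
        q=None
        for th in (0,30,60,75,90,100):
            t=np.radians(th);b=np.radians(bear);h=np.array([np.cos(b),np.sin(b)])
            P=np.r_[MOUTH+h*(.012+L*np.cos(t)+H*np.sin(t)),zl+L*np.sin(t)-H*np.cos(t)]
            best=(9,None)
            seeds=[[0.05,.5,1.7,0,1,g] for g in(-2,-1,0,1,2)] if q is None else [q]
            for s in seeds:
                x,e=ik(P,orient(bear,th),s)
                if e<best[0]-1e-4: best=(e,x)
            q=best[1]; out.append((th,round(best[0],3)))
        print(bear,out,q.round(2),'wrist',fk(q,PP,*C)[2].round(3))
E
```

```text
[-0.      0.1968  0.5868  0.0431  0.4111  0.2413  0.0659] [ 0.      0.      0.      0.     -0.      0.     -0.     -0.     -0.
 -0.      0.     -0.     -0.     -0.0001  0.0002  0.      0.      0.
 -0.    ]
-180 [(0, np.float64(0.0)), (30, np.float64(0.0)), (60, np.float64(0.0)), (75, np.float64(0.0)), (90, np.float64(0.0)), (100, np.float64(0.0))] [ 0.01  1.12  1.14  0.03  2.62 -1.55] wrist [0.816 0.078 0.155]
-160 [(0, np.float64(0.0)), (30, np.float64(0.0)), (60, np.float64(0.0)), (75, np.float64(0.0)), (90, np.float64(0.0)), (100, np.float64(0.0))] [ 0.11  1.12  1.15 -0.45  2.58 -1.91] wrist [0.802 0.156 0.155]
-140 [(0, np.float64(0.0)), (30, np.float64(0.0)), (60, np.float64(0.0)), (75, np.float64(0.0)), (90, np.float64(0.0)), (100, np.float64(0.0))] [ 0.2   1.09  1.23 -0.79  2.42 -2.13] wrist [0.762 0.225 0.155]
-120 [(0, np.float64(0.002)), (30, np.float64(0.0)), (60, np.float64(0.0)), (75, np.float64(0.0)), (90, np.float64(0.0)), (100, np.float64(0.0))] [ 0.29  1.05  1.36 -1.02  2.22 -2.19] wrist [0.701 0.276 0.155]
-100 [(0, np.float64(0.041)), (30, np.float64(0.0)), (60, np
[... 2208 characters left out ...]
))] [-0.33  0.95  1.68  1.2   1.96 -1.09] wrist [ 0.627 -0.147  0.155]
120 [(0, np.float64(0.0)), (30, np.float64(0.0)), (60, np.float64(0.0)), (75, np.float64(0.0)), (90, np.float64(0.0)), (100, np.float64(0.0))] [-0.26  1.01  1.49  0.99  2.16 -1.03] wrist [ 0.701 -0.12   0.155]
140 [(0, np.float64(0.0)), (30, np.float64(0.0)), (60, np.float64(0.0)), (75, np.float64(0.0)), (90, np.float64(0.0)), (100, np.float64(0.0))] [-0.18  1.06  1.33  0.77  2.36 -1.06] wrist [ 0.762 -0.069  0.155]
160 [(0, np.float64(0.0)), (30, np.float64(0.0)), (60, np.float64(0.0)), (75, np.float64(0.0)), (90, np.float64(0.0)), (100, np.float64(0.0))] [-0.08  1.1   1.21  0.47  2.53 -1.22] wrist [ 0.802 -0.     0.155]
```

The model fits exactly. Pouring with the scoop body at bearing about 35° is feasible (q4 goes positive, wrist clear of key and safe). Simulate that path.

```bash
cat >> k.py <<'E'
def lipP(bear,th,adv=.012,zl=.14,L=.057,H=.007):
    t=np.radians(th);b=np.radians(bear);h=np.array([np.cos(b),np.sin(b)])
    return np.r_[MOUTH+h*(adv+L*np.cos(t)+H*np.sin(t)),zl+L*np.sin(t)-H*np.cos(t)]
def path(P,O,n,show=True):
    """straight/geodesic path from the present pose; simulated joints; rows printed"""
    s=r.read_state(); p=s['position']; A=R.from_quat(s['tool_rot']); rv=(A.inv()*O).as_rotvec(); d=(P-p)/n; q=s['joints']; rows=[]; J=[]
    for i in range(n):
        S=(A*R.from_rotvec(rv*i/n)).inv().apply(d)/.12
        rows.append(' '.join(f'{v:.3f}' for v in [*(rv/n/np.radians(60)),*S]))
        q,e=ik(p+d*(i+1),A*R.from_rotvec(rv*(i+1)/n),q); J.append(np.r_[q,e])
    J=np.array(J); print('TCP',p.round(4),'turn',np.degrees(rv).round(1),'maxstep',np.abs(np.diff(np.vstack([s['joints'],J[:,:6]]),axis=0)).max(0).round(3),'err',J[:,6].max().round(4),'end',J[-1,:6].round(2))
    if show:
        for i in range(0,n,5): print('; '.join(rows[i:i+5]))
E
python3 - <<'E'
from k import *
for b in(25,35,45,60):
  for th in (20,45,60): print(b,th); path(lipP(b,th,zl=.15),orient(b,th),12,False)
path(lipP(45,45,zl=.15),orient(45,45),12)
E
```

```text
25 20
TCP [0.6441 0.0995 0.1878] turn [  5.6 -17.7 -14.4] maxstep [0.002 0.008 0.017 0.191 0.034 0.168] err 0.0 end [0.01 0.54 1.78 0.29 0.52 0.92]
25 45
TCP [0.6441 0.0995 0.1878] turn [  8.6   7.1 -12.8] maxstep [0.007 0.002 0.007 0.142 0.022 0.165] err 0.0 end [-0.07  0.49  2.03  1.82  0.36 -0.64]
25 60
TCP [0.6441 0.0995 0.1878] turn [ 10.3  22.  -11.7] maxstep [0.012 0.01  0.021 0.364 0.054 0.388] err 0.0 end [-0.13  0.52  2.16  2.33  0.69 -1.19]
35 20
TCP [0.6441 0.0995 0.1878] turn [ 10.5 -17.7 -23.2] maxstep [0.003 0.008 0.017 0.167 0.037 0.13 ] err 0.0 end [0.01 0.54 1.77 0.37 0.57 0.68]
35 45
TCP [0.6441 0.0995 0.1878] turn [ 15.2   6.9 -20.3] maxstep [0.01  0.004 0.007 0.152 0.03  0.188] err 0.0 end [-0.11  0.5   2.01  1.59  0.48 -0.57]
35 60
TCP [0.6441 0.0995 0.1878] turn [ 17.8  21.6 -18.3] maxstep [0.016 0.011 0.02  0.355 0.057 0.391] err 0.0 end [-0.18  0.54  2.13  2.04  0.76 -1.08]
45 20
TCP [0.6441 0.0995 0.1878] turn [ 15.4 -17.6 -32. ] maxstep [0.004 0.009 0.019 0.143 0.041 0.093] err 0.0 end [0.   0.54 1.77 0.43 0.62 0.46]
45 45
TCP [0.6441 0.0995 0.1878] turn [ 
[... 663 characters left out ...]
329 0.078 0.397] err 0.0 end [-0.25  0.58  2.    1.49  0.99 -0.91]
TCP [0.6441 0.0995 0.1878] turn [ 21.8   6.6 -27.8] maxstep [0.013 0.006 0.008 0.16  0.04  0.209] err 0.0 end [-0.13  0.51  1.98  1.41  0.61 -0.56]
0.030 0.009 -0.039 -0.009 -0.015 -0.004; 0.030 0.009 -0.039 -0.008 -0.015 -0.003; 0.030 0.009 -0.039 -0.007 -0.016 -0.003; 0.030 0.009 -0.039 -0.007 -0.016 -0.003; 0.030 0.009 -0.039 -0.006 -0.016 -0.002
0.030 0.009 -0.039 -0.005 -0.017 -0.002; 0.030 0.009 -0.039 -0.005 -0.017 -0.001; 0.030 0.009 -0.039 -0.004 -0.017 -0.001; 0.030 0.009 -0.039 -0.003 -0.017 -0.000; 0.030 0.009 -0.039 -0.002 -0.017 0.000
0.030 0.009 -0.039 -0.002 -0.017 0.001; 0.030 0.009 -0.039 -0.001 -0.017 0.001
```

{"api": "drive_tool", "payload": {
  "series": "0.02 0.006 -0.026 -0.006 -0.01 -0.003 255; 0.02 0.006 -0.026 -0.006 -0.01 -0.003 255; 0.03 0.009 -0.04 -0.007 -0.016 -0.003 255; 0.03 0.009 -0.04 -0.007 -0.016 -0.003 255; 0.03 0.009 -0.04 -0.006 -0.016 -0.002 255"
}}

```text
t: 18.55
position: [0.6379, 0.1064, 0.1869]
tool_rot: [0.921, 0.181, 0.336, -0.081]
wrist_force: [0.6, -1.0, -1.7]
opening: 0.053
finger_force: 63.7
```

{"api": "drive_tool", "payload": {
  "series": "0.03 0.009 -0.04 -0.005 -0.017 -0.002 255; 0.03 0.009 -0.04 -0.005 -0.017 -0.001 255; 0.03 0.009 -0.04 -0.004 -0.017 -0.001 255; 0.03 0.009 -0.04 -0.003 -0.017 0 255; 0.03 0.009 -0.04 -0.002 -0.017 0 255"
}}

```text
t: 18.97
position: [0.631, 0.1143, 0.1857]
tool_rot: [0.88, 0.3, 0.348, -0.121]
wrist_force: [0.0, 1.0, -2.7]
opening: 0.0527
finger_force: 63.7
```

```bash
python3 - <<'E'
from k import *
print(r.read_state()['joints'].round(3))
path(lipP(45,100,zl=.14),orient(45,100),15)
E
```

```text
[-0.107  0.496  1.987  1.451  0.502 -0.471]
TCP [0.631  0.1143 0.1857] turn [ 7.1 56.7 -2.7] maxstep [0.024 0.035 0.033 0.153 0.09  0.172] err 0.0 end [-0.35  0.89  2.21  2.02  1.73 -1.53]
0.008 0.063 -0.003 -0.015 0.000 -0.023; 0.008 0.063 -0.003 -0.013 0.000 -0.024; 0.008 0.063 -0.003 -0.012 -0.000 -0.025; 0.008 0.063 -0.003 -0.010 -0.000 -0.026; 0.008 0.063 -0.003 -0.009 -0.001 -0.026
0.008 0.063 -0.003 -0.007 -0.001 -0.027; 0.008 0.063 -0.003 -0.005 -0.001 -0.027; 0.008 0.063 -0.003 -0.003 -0.001 -0.027; 0.008 0.063 -0.003 -0.001 -0.002 -0.027; 0.008 0.063 -0.003 0.000 -0.002 -0.027
0.008 0.063 -0.003 0.002 -0.002 -0.027; 0.008 0.063 -0.003 0.004 -0.002 -0.027; 0.008 0.063 -0.003 0.006 -0.002 -0.027; 0.008 0.063 -0.003 0.008 -0.003 -0.026; 0.008 0.063 -0.003 0.009 -0.003 -0.026
```

{"api": "drive_tool", "payload": {
  "series": "0.008 0.063 -0.003 -0.015 0 -0.023 255; 0.008 0.063 -0.003 -0.013 0 -0.024 255; 0.008 0.063 -0.003 -0.012 0 -0.025 255; 0.008 0.063 -0.003 -0.01 0 -0.026 255; 0.008 0.063 -0.003 -0.009 0 -0.026 255"
}}

```text
t: 19.38
position: [0.6184, 0.1043, 0.19]
tool_rot: [0.805, 0.289, 0.483, -0.185]
wrist_force: [0.4, 0.1, -1.7]
opening: 0.0528
finger_force: 63.7
```

{"api": "drive_tool", "payload": {
  "series": "0.008 0.063 -0.003 -0.007 -0.001 -0.027 255; 0.008 0.063 -0.003 -0.005 -0.001 -0.027 255; 0.008 0.063 -0.003 -0.003 -0.001 -0.027 255; 0.008 0.063 -0.003 -0.001 -0.002 -0.027 255; 0.008 0.063 -0.003 0 -0.002 -0.027 255"
}}

```text
t: 19.8
position: [0.6057, 0.0947, 0.1938]
tool_rot: [0.709, 0.271, 0.604, -0.244]
wrist_force: [-0.6, -0.1, -1.6]
opening: 0.053
finger_force: 63.9
```

{"api": "drive_tool", "payload": {
  "series": "0.008 0.063 -0.003 0.002 -0.002 -0.027 255; 0.008 0.063 -0.003 0.004 -0.002 -0.027 255; 0.008 0.063 -0.003 0.006 -0.002 -0.027 255; 0.008 0.063 -0.003 0.008 -0.003 -0.026 255; 0.008 0.063 -0.003 0.01 -0.003 -0.026 255"
}}

```text
t: 20.22
position: [0.5932, 0.0847, 0.1976]
tool_rot: [0.592, 0.245, 0.708, -0.296]
wrist_force: [0.0, 0.2, -1.6]
opening: 0.0529
finger_force: 64.0
```

{"api": "drive_tool", "payload": {
  "series": "0 0 0 0 0 0 255; 0 0 0 0 0 0 255; 0 0 0 0 0 0 255; 0 0 0 0 0 0 255; 0 0 0 0 0 0 255"
}}

```text
t: 20.63
position: [0.5937, 0.0846, 0.1982]
tool_rot: [0.593, 0.246, 0.708, -0.293]
wrist_force: [0.3, 0.0, -1.6]
opening: 0.0529
finger_force: 64.0
```

```bash
python3 - <<'E'
from k import *
path(lipP(45,100,zl=.14),orient(45,100),2)
s=r.read_state(); print(s['opening'],s['joints'].round(2),s['wrist_force'])
im=r.snapshot('side')[:,:,::-1].copy(); cv2.imwrite('pics/k8.png',crop(im,210,110,130,125,5))
E
```

```text
TCP [0.5937 0.0846 0.1982] turn [ 0.  -0.1  0. ] maxstep [0.001 0.001 0.    0.001 0.    0.001] err 0.0 end [-0.35  0.89  2.21  2.02  1.73 -1.53]
0.000 -0.001 0.000 -0.003 -0.000 -0.002; 0.000 -0.001 0.000 -0.003 -0.000 -0.002
0.052924320922088985 [-0.35  0.88  2.21  2.02  1.73 -1.53] [ 0.259305    0.04890313 -1.63970631]
```

View pics/k8.png

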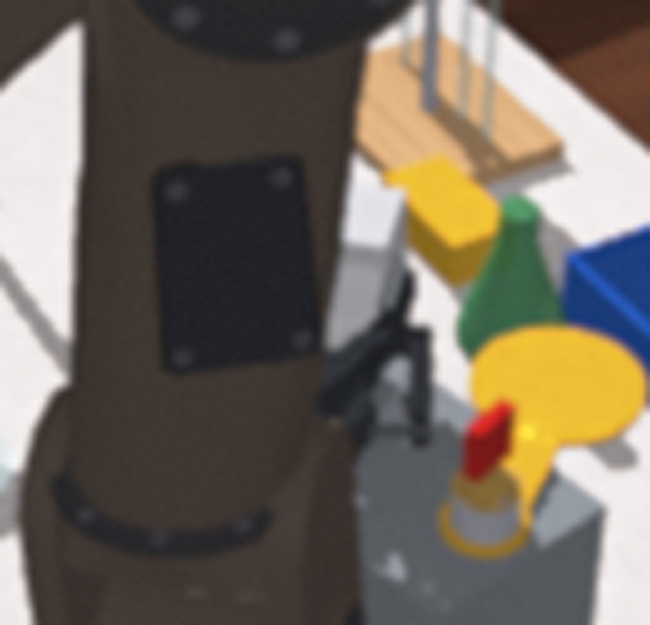

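The arm hides the mouth. I'll shake lightly, then tilt back and inspect the scoop.

{"api": "drive_tool", "payload": {
  "series": "0 0.05 0 0.05 0 0 255; 0 0 0 -0.05 0 0 255; 0 0 0 0.05 0 0 255; 0 -0.05 0 -0.05 0 0 255; 0 0 0 0 0 0 255"
}}

```text
t: 21.1
position: [0.5939, 0.0846, 0.1977]
tool_rot: [0.595, 0.246, 0.707, -0.292]
wrist_force: [0.0, 0.2, -1.0]
opening: 0.0527
finger_force: 64.0
```

```bash
python3 - <<'E'
from k import *
print(r.read_state()['joints'].round(3))
path(lipP(45,43,zl=.15),orient(45,43),11)
E
```

```text
[-0.346  0.884  2.214  2.018  1.725 -1.531]
TCP [0.5939 0.0846 0.1977] turn [  0.1 -56.9  -0. ] maxstep [0.031 0.048 0.044 0.185 0.116 0.204] err 0.0 end [-0.12  0.51  1.96  1.34  0.59 -0.48]
0.000 -0.086 -0.000 -0.017 -0.000 0.035; 0.000 -0.086 -0.000 -0.014 -0.000 0.036; 0.000 -0.086 -0.000 -0.010 -0.000 0.037; 0.000 -0.086 -0.000 -0.007 -0.000 0.038; 0.000 -0.086 -0.000 -0.003 -0.000 0.038
0.000 -0.086 -0.000 0.000 -0.000 0.039; 0.000 -0.086 -0.000 0.003 -0.000 0.038; 0.000 -0.086 -0.000 0.007 -0.000 0.038; 0.000 -0.086 -0.000 0.010 -0.000 0.037; 0.000 -0.086 -0.000 0.014 -0.000 0.036
0.000 -0.086 -0.000 0.017 -0.000 0.035
```

{"api": "drive_tool", "payload": {
  "series": "0 -0.086 0 -0.017 0 0.035 255; 0 -0.086 0 -0.014 0 0.036 255; 0 -0.086 0 -0.01 0 0.037 255; 0 -0.086 0 -0.007 0 0.038 255; 0 -0.086 0 -0.003 0 0.038 255"
}}

```text
t: 21.52
position: [0.6096, 0.1, 0.1917]
tool_rot: [0.738, 0.305, 0.557, -0.23]
wrist_force: [-0.5, 0.5, -2.1]
opening: 0.0531
finger_force: 63.9
```

{"api": "drive_tool", "payload": {
  "series": "0 -0.086 0 0 0 0.039 255; 0 -0.086 0 0.003 0 0.038 255; 0 -0.086 0 0.007 0 0.038 255; 0 -0.086 0 0.01 0 0.037 255; 0 -0.086 0 0.014 0 0.036 255"
}}

```text
t: 21.93
position: [0.6256, 0.1157, 0.1859]
tool_rot: [0.843, 0.348, 0.379, -0.155]
wrist_force: [-2.1, 1.2, -2.7]
opening: 0.0533
finger_force: 63.9
```

```bash
python3 - <<'E'
from k import *
print(r.read_state()['joints'].round(3))
path(np.array([.645,.13,.24]),orient(45,0),10)
E
```

```text
[-0.155  0.518  2.006  1.532  0.646 -0.688]
TCP [0.6256 0.1157 0.1859] turn [  0.2 -48.3  -0.1] maxstep [0.027 0.022 0.058 0.229 0.1   0.241] err 0.0 end [ 0.1   0.54  1.48 -0.    1.12  0.88]
0.000 -0.081 -0.000 0.047 0.003 -0.015; 0.000 -0.081 -0.000 0.045 0.003 -0.019; 0.000 -0.081 -0.000 0.044 0.003 -0.023; 0.000 -0.081 -0.000 0.042 0.003 -0.026; 0.000 -0.081 -0.000 0.039 0.003 -0.030
0.000 -0.081 -0.000 0.037 0.003 -0.033; 0.000 -0.081 -0.000 0.034 0.003 -0.036; 0.000 -0.081 -0.000 0.031 0.003 -0.039; 0.000 -0.081 -0.000 0.027 0.003 -0.041; 0.000 -0.081 -0.000 0.024 0.003 -0.043
```

{"api": "drive_tool", "payload": {
  "series": "0 -0.06 0 0.047 0.003 -0.015 255; 0 -0.06 0 0.045 0.003 -0.02 255; 0 -0.06 0 0.044 0.003 -0.023 255; 0 -0.06 0 0.042 0.003 -0.026 255; 0 -0.07 0 0.04 0.003 -0.03 255"
}}

```text
t: 22.35
position: [0.6338, 0.122, 0.2131]
tool_rot: [0.893, 0.369, 0.239, -0.099]
wrist_force: [0.2, 1.0, -1.2]
opening: 0.0529
finger_force: 63.8
```

{"api": "drive_tool", "payload": {
  "series": "0 -0.08 0 0.037 0.003 -0.033 255; 0 -0.08 0 0.034 0.003 -0.036 255; 0 -0.08 0 0.03 0.003 -0.039 255; 0 -0.08 0 0.027 0.003 -0.04 255; 0 -0.08 0 0.024 0.003 -0.043 255"
}}

```text
t: 22.77
position: [0.6414, 0.1271, 0.2413]
tool_rot: [0.923, 0.381, 0.048, -0.02]
wrist_force: [1.2, 0.2, -2.3]
opening: 0.0529
finger_force: 63.8
```

```bash
python3 - <<'E'
from k import *
print(r.read_state()['joints'].round(3))
path(np.array([.5874,.3181,.15]),orient(-11.2,0),10)
im=r.snapshot('side')[:,:,::-1].copy(); cv2.imwrite('pics/side9.png',im)
tp=r.snapshot('top')[:,:,::-1].copy(); cv2.imwrite('pics/top9.png',tp)
cv2.imwrite('pics/k9.png',np.hstack([crop(im,215,110,130,125,4),crop(tp,190,150,65,125,4)]))
E
```

```text
[0.07  0.508 1.544 0.08  1.013 0.817]
TCP [0.6414 0.1271 0.2413] turn [-2.9 -5.5 56. ] maxstep [0.035 0.019 0.011 0.014 0.017 0.139] err 0.0 end [0.4  0.65 1.54 0.   0.95 2.16]
-0.005 -0.009 0.093 0.072 -0.145 0.084; -0.005 -0.009 0.093 0.058 -0.151 0.083; -0.005 -0.009 0.093 0.044 -0.157 0.081; -0.005 -0.009 0.093 0.029 -0.161 0.080; -0.005 -0.009 0.093 0.014 -0.163 0.079
-0.005 -0.009 0.093 -0.001 -0.164 0.078; -0.005 -0.009 0.093 -0.016 -0.164 0.078; -0.005 -0.009 0.093 -0.032 -0.162 0.077; -0.005 -0.009 0.093 -0.046 -0.159 0.076; -0.005 -0.009 0.093 -0.061 -0.154 0.076
```

View pics/k9.png

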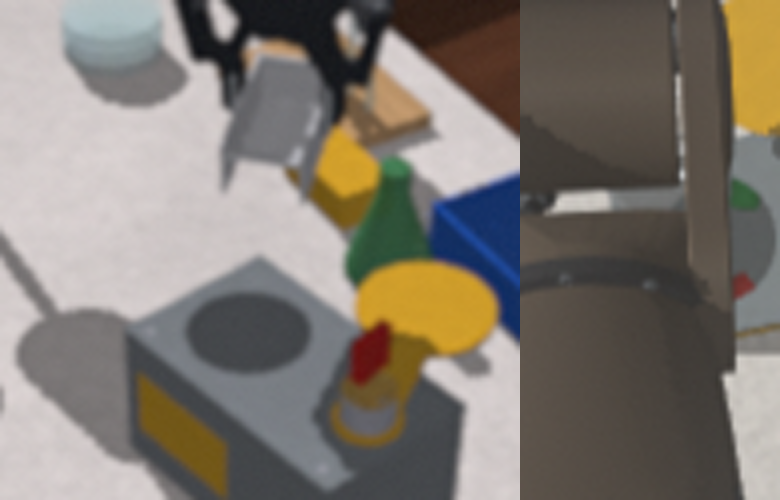

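Scoop A looks empty (grey interior at (275,110)), and green and red bungs are visible down the mouth. That was my last allowed picture, so from here I check numerically. Put scoop A back.

{"api": "drive_tool", "payload": {
  "series": "-0.005 -0.009 0.093 0.072 -0.145 0.084 255; -0.005 -0.009 0.093 0.058 -0.15 0.083 255; -0.005 -0.009 0.093 0.044 -0.157 0.08 255; -0.005 -0.009 0.093 0.03 -0.16 0.08 255; -0.005 -0.009 0.093 0.014 -0.163 0.08 255"
}}

```text
t: 23.28
position: [0.6137, 0.2232, 0.1941]
tool_rot: [0.989, 0.145, 0.027, -0.013]
wrist_force: [0.6, 0.1, -1.1]
opening: 0.053
finger_force: 63.8
```

{"api": "drive_tool", "payload": {
  "series": "-0.005 -0.009 0.093 0 -0.164 0.078 255; -0.005 -0.009 0.093 -0.016 -0.164 0.078 255; -0.005 -0.009 0.093 -0.032 -0.162 0.077 255; -0.005 -0.009 0.093 -0.046 -0.16 0.076 255; -0.005 -0.009 0.093 -0.06 -0.154 0.076 255"
}}

```text
t: 23.7
position: [0.5869, 0.3189, 0.1487]
tool_rot: [0.995, -0.098, 0.002, -0.002]
wrist_force: [0.9, 0.4, -1.9]
opening: 0.0531
finger_force: 63.8
```

{"api": "drive_tool", "payload": {
  "series": "0 0 0 0 0 0.2 255; 0 0 0 0 0 0.25 255; 0 0 0 0 0 0.2 255; 0 0 0 0 0 0.15 255; 0 0 0 0 0 0 255"
}}

```text
t: 24.12
position: [0.5861, 0.3175, 0.0495]
tool_rot: [0.995, -0.095, -0.001, -0.001]
wrist_force: [-0.5, -0.2, -2.1]
opening: 0.0528
finger_force: 63.8
```

```bash
python3 - <<'E'
from k import *
path(np.array([.5874,.3181,.0285]),orient(-11.2,0),2)
E
```

```text
TCP [0.5861 0.3175 0.0495] turn [-0.1  0.1  0.3] maxstep [0.    0.015 0.002 0.002 0.017 0.004] err 0.0 end [ 0.4   0.8   1.61 -0.    0.73  2.16]
-0.001 0.001 0.002 0.005 -0.003 0.088; -0.001 0.001 0.002 0.005 -0.003 0.088
```

{"api": "drive_tool", "payload": {
  "series": "0 0 0 0 0 0.08 255; 0 0 0 0 0 0.06 255; 0 0 0 0 0 0.02 255; 0 0 0 0 0 0.012 255; 0 0 0 0 0 0 255"
}}

```text
t: 24.53
position: [0.5887, 0.3189, 0.0334]
tool_rot: [0.995, -0.095, 0.002, -0.002]
wrist_force: [0.8, 0.2, -1.9]
opening: 0.0529
finger_force: 63.8
```

{"api": "drive_tool", "payload": {
  "series": "0 0 0 0 0 0.008 255; 0 0 0 0 0 0 255; 0 0 0 0 0 0 255"
}}

```text
t: 24.78
position: [0.5887, 0.319, 0.0325]
tool_rot: [0.995, -0.095, 0.002, -0.002]
wrist_force: [0.3, -0.6, -0.7]
opening: 0.053
finger_force: 63.8
```

{"api": "drive_tool", "payload": {
  "series": "0 0 0 0 0 0.015 255; 0 0 0 0 0 0.01 255; 0 0 0 0 0 0.01 255; 0 0 0 0 0 0 255; 0 0 0 0 0 0 255"
}}

```text
t: 25.2
position: [0.5886, 0.3189, 0.0283]
tool_rot: [0.995, -0.095, 0.002, -0.002]
wrist_force: [-1.2, -1.0, 3.9]
opening: 0.0528
finger_force: 64.4
```

{"api": "drive_tool", "payload": {
  "series": "0 0 0 0 0 0.01 255; 0 0 0 0 0 0 255; 0 0 0 0 0 0 255"
}}

```text
t: 25.45
position: [0.5886, 0.3189, 0.0282]
tool_rot: [0.995, -0.095, 0.002, -0.002]
wrist_force: [-5.3, -2.7, 16.4]
opening: 0.0526
finger_force: 65.9
```

Down on the bench. Release, lift, and locate scoop B numerically.

{"api": "drive_tool", "payload": {
  "series": "0 0 0 0 0 -0.005 100; 0 0 0 0 0 0 50; 0 0 0 0 0 0 0; 0 0 0 0 0 0 0; 0 0 0 0 0 0 0"
}}

```text
t: 25.87
position: [0.5886, 0.3189, 0.027]
tool_rot: [0.995, -0.095, 0.002, -0.002]
wrist_force: [-0.2, 1.1, 0.2]
opening: 0.0853
finger_force: 0.0
```

{"api": "drive_tool", "payload": {
  "series": "0 0 0 0 0 -0.15 0; 0 0 0 0 0 -0.3 0; 0 0 0 0 0 -0.34 0; 0 0 0 0 0 -0.34 0; 0 0 0 0 0 -0.34 0"
}}

```text
t: 26.28
position: [0.5875, 0.3183, 0.2053]
tool_rot: [0.995, -0.095, 0.002, -0.001]
wrist_force: [-0.2, 0.5, 0.5]
opening: 0.0851
finger_force: 0.0
```

{"api": "drive_tool", "payload": {
  "series": "0 0 0 0 0 -0.34 0; 0 0 0 0 0 -0.3 0; 0 0 0 0 0 0 0; 0 0 0 0 0 0 0"
}}

```text
t: 26.62
position: [0.5877, 0.3184, 0.2826]
tool_rot: [0.995, -0.095, 0.004, -0.002]
wrist_force: [-0.3, 0.1, -1.1]
opening: 0.0854
finger_force: 0.0
```

```bash
cat > see.py <<'E'
from k import *
# model outline silhouettes via edge matching: distance-transform chamfer on both views
def scoopfit(p0,names=('top','side'),span=.03,w=.0,ims=None):
    segs=[]
    top=rect((-.06,.034),(-.027,.027),.04)
    for p in [top]:
        for i in range(4): segs.append(np.linspace(p[i],p[(i+1)%4],25))
    segs.append(np.linspace((.034,.027,.04),(.034,.027,0),10)) ; P=np.vstack(segs[:4])
    D={}
    for n in names:
        im=ims[n] if ims else r.snapshot(n)[:,:,::-1].copy()
        g=cv2.Canny(cv2.GaussianBlur(im,(3,3),0),30,80); D[n]=cv2.distanceTransform(255-g,cv2.DIST_L2,5)
    off={'top':np.zeros(2),'side':np.zeros(2)}
    def cost(p):
        c=0
        for n in names:
            q=proj(n,place(p,P)); c+=np.minimum(cv2.remap(D[n],q[:,0].astype('f4')[None],q[:,1].astype('f4')[None],cv2.INTER_LINEAR)[0],4).mean()
        return c
    from scipy.optimize import differential_evolution
    s=differential_evolution(cost,[(p0[0]-span,p0[0]+span),(p0[1]-span,p0[1]+span),(p0[2]-.5,p0[2]+.5)],seed=1,popsize=20,maxiter=120)
    return s.x,s.fun,cost(p0)
E
python3 - <<'E'
from see import *
t0={n:cv2.imread(f'pics/{n}0.png') for n in('top','side')}
now={n:r.snapshot(n)[:,:,::-1].copy() for n in('top','side')}
for n in now: cv2.imwrite(f'pics/{n}10.png',now[n])
B=(.6205,-.3187,.1124); A=(.5904,.3164,-.196)
for nm,p in(('A',A),('B',B)):
    print(nm,'start',*[np.round(v,4) for v in scoopfit(p,ims=t0)])
    print(nm,'now',*[np.round(v,4) for v in scoopfit(p,ims=now,span=.05)])
# bung colour centroids near B in top view
def blobs(im,roi,tag):
    u0,v0,u1,v1=roi; h=cv2.cvtColor(im,cv2.COLOR_BGR2HSV)[v0:v1,u0:u1]
    for c,m in(('red',((h[...,0]<8)|(h[...,0]>170))&(h[...,1]>120)),('green',(h[...,0]>45)&(h[...,0]<85)&(h[...,1]>90))):
        k,_,st,ce=cv2.connectedComponentsWithStats(m.astype('uint8')); print(tag,c,[(int(st[i,4]),(ce[i]+[u0,v0]).round(1).tolist()) for i in range(1,k) if st[i,4]>8])
blobs(t0['top'],(360,170,415,225),'B0'); blobs(now['top'],(345,170,440,250),'Bnow'); blobs(now['top'],(205,170,300,245),'mouth'); blobs(now['top'],(125,185,175,245),'Anow')
print(r.read_state()['position'])
E
```

```text
A start [ 0.5851  0.3197 -0.2214] 2.0272 2.9363Traceback (most recent call last):
  File "<stdin>", line 8, in <module>
  File "see.py", line 20, in scoopfit
    s=differential_evolution(cost,[(p0[0]-span,p0[0]+span),(p0[1]-span,p0[1]+span),(p0[2]-.5,p0[2]+.5)],seed=1,popsize=20,maxiter=120)
    return fun(*args, **kwargs)
    ret = solver.solve()
    next(self)
    ~~~~^^^^^^
    energy = self.func(parameters)
    return self.f(x, *self.args)
           ~~~~~~^^^^^^^^^^^^^^^
  File "see.py", line 17, in cost
    q=proj(n,place(p,P)); c+=np.minimum(cv2.remap(D[n],q[:,0].astype('f4')[None],q[:,1].astype('f4')[None],cv2.INTER_LINEAR)[0],4).mean()
  File "h.py", line 8, in proj
    K,M,e=cam(n); q=(np.atleast_2d(P)-e)@M@K.T; return q[:,:2]/q[:,2:]
          ~~~^^^
  File "h.py", line 5, in cam
    p=r.camera_params(n); K=np.array([[p['fx'],0,p['cx']],[0,p['fy'],p['cy']],[0,0,1.]])
ValueError: time passes only in moves, steps and waits
```

```bash
sed -i 's/^def cam(n):/import functools\n@functools.cache\ndef cam(n):/' h.py
cat > see.py <<'E'
from k import *
def blobs(im,roi,tag):
    u0,v0,u1,v1=roi; h=cv2.cvtColor(im,cv2.COLOR_BGR2HSV)[v0:v1,u0:u1]
    for c,m in(('red',((h[...,0]<8)|(h[...,0]>170))&(h[...,1]>120)),('green',(h[...,0]>45)&(h[...,0]<85)&(h[...,1]>90))):
        k,_,st,ce=cv2.connectedComponentsWithStats(m.astype('uint8')); print(tag,c,[(int(st[i,4]),(ce[i]+[u0,v0]).round(1).tolist()) for i in range(1,k) if st[i,4]>8])
def shift(im0,im,roi,m=25):
    u0,v0,u1,v1=roi; rs=cv2.matchTemplate(im[v0-m:v1+m,u0-m:u1+m],im0[v0:v1,u0:u1],cv2.TM_CCOEFF_NORMED)
    _,s,_,l=cv2.minMaxLoc(rs); return round(s,3),(l[0]-m,l[1]-m)
E
python3 - <<'E'
from see import *
t0={n:cv2.imread(f'pics/{n}0.png') for n in('top','side')}
now={n:r.snapshot(n)[:,:,::-1].copy() for n in('top','side')}
for n in now: cv2.imwrite(f'pics/{n}10.png',now[n])
print('B top',shift(t0['top'],now['top'],(370,180,404,224)),'side',shift(t0['side'],now['side'],(346,294,400,338)))
print('stand',shift(t0['top'],now['top'],(345,255,383,290)),shift(t0['side'],now['side'],(268,315,306,355)),'pink',shift(t0['side'],now['side'],(335,250,385,290)))
blobs(t0['top'],(370,170,415,225),'B0'); blobs(now['top'],(362,170,412,220),'Bnow'); blobs(now['top'],(205,170,270,245),'mouth'); blobs(now['side'],(240,160,330,260),'side safe')
blobs(t0['side'],(340,285,406,345),'B0s'); blobs(now['side'],(340,285,406,345),'Bnow s')
E
```

```text
B top (0.581, (0, 0)) side (0.777, (0, 0))
stand (0.854, (0, 0)) (0.859, (0, 0)) pink (0.819, (0, 0))
B0 red []
B0 green [(36, [388.2, 189.7])]
Bnow red [(17, [381.7, 199.8])]
Bnow green [(38, [388.1, 189.8])]
mouth red [(11, [244.5, 221.5])]
mouth green []
side safe red [(89, [306.7, 197.9])]
side safe green [(232, [311.0, 168.8])]
B0s red [(130, [373.4, 312.6])]
B0s green [(39, [383.9, 314.0])]
Bnow s red [(132, [373.5, 312.6])]
Bnow s green [(40, [383.9, 314.3])]
```

Scoop B hasn't moved. Go above it.

```bash
python3 - <<'E'
from k import *
path(np.array([.6176,-.3168,.27]),orient(6.4,0),17)
E
```

```text
TCP [0.587  0.318  0.2786] turn [ -0.1  -0.1 -17.3] maxstep [0.062 0.028 0.05  0.    0.022 0.08 ] err 0.0 end [-0.57  0.57  1.34 -0.    1.23  0.89]
-0.000 -0.000 -0.017 0.074 0.303 0.004; -0.000 -0.000 -0.017 0.068 0.304 0.004; -0.000 -0.000 -0.017 0.063 0.305 0.004; -0.000 -0.000 -0.017 0.057 0.306 0.004; -0.000 -0.000 -0.017 0.052 0.307 0.004
-0.000 -0.000 -0.017 0.046 0.308 0.004; -0.000 -0.000 -0.017 0.041 0.309 0.004; -0.000 -0.000 -0.017 0.035 0.310 0.004; -0.000 -0.000 -0.017 0.030 0.310 0.004; -0.000 -0.000 -0.017 0.024 0.311 0.004
-0.000 -0.000 -0.017 0.019 0.311 0.004; -0.000 -0.000 -0.017 0.013 0.311 0.004; -0.000 -0.000 -0.017 0.008 0.311 0.004; -0.000 -0.000 -0.017 0.002 0.312 0.004; -0.000 -0.000 -0.017 -0.003 0.312 0.004
-0.000 -0.000 -0.017 -0.009 0.311 0.004; -0.000 -0.000 -0.017 -0.014 0.311 0.004
```

{"api": "drive_tool", "payload": {
  "series": "0 0 -0.017 0.074 0.303 0 0; 0 0 -0.017 0.068 0.304 0 0; 0 0 -0.017 0.063 0.305 0 0; 0 0 -0.017 0.057 0.306 0 0; 0 0 -0.017 0.052 0.307 0 0"
}}

```text
t: 27.23
position: [0.596, 0.1299, 0.2786]
tool_rot: [0.999, -0.05, 0.001, -0.001]
wrist_force: [-0.4, 1.0, -0.6]
opening: 0.0853
finger_force: 0.0
```

{"api": "drive_tool", "payload": {
  "series": "0 0 -0.017 0.046 0.308 0 0; 0 0 -0.017 0.04 0.309 0 0; 0 0 -0.017 0.035 0.31 0 0; 0 0 -0.017 0.03 0.31 0 0; 0 0 -0.017 0.024 0.31 0 0"
}}

```text
t: 27.65
position: [0.6048, -0.057, 0.2782]
tool_rot: [1.0, -0.006, 0.001, -0.002]
wrist_force: [0.8, -0.5, 0.6]
opening: 0.0853
finger_force: 0.0
```

{"api": "drive_tool", "payload": {
  "series": "0 0 -0.017 0.02 0.31 0 0; 0 0 -0.017 0.013 0.31 0 0; 0 0 -0.017 0.008 0.31 0 0; 0 0 -0.017 0.002 0.31 0 0; 0 0 -0.017 -0.003 0.31 0 0"
}}

```text
t: 28.07
position: [0.614, -0.2429, 0.2776]
tool_rot: [0.999, 0.039, 0.001, -0.002]
wrist_force: [0.3, -0.1, 0.1]
opening: 0.0853
finger_force: 0.0
```

{"api": "drive_tool", "payload": {
  "series": "0 0 -0.017 -0.01 0.31 0 0; 0 0 -0.017 -0.014 0.31 0 0; 0 0 0 0 0 0.3 0; 0 0 0 0 0 0.3 0; 0 0 0 0 0 0 0"
}}

```text
t: 28.48
position: [0.6155, -0.3145, 0.1984]
tool_rot: [0.998, 0.056, -0.003, -0.005]
wrist_force: [-0.8, 0.4, -1.3]
opening: 0.0854
finger_force: 0.0
```

```bash
python3 - <<'E'
from see import *
s0=cv2.imread('pics/side0.png'); s=r.snapshot('side')[:,:,::-1].copy()
blobs(s,(330,280,420,350),'Bs'); print(shift(s0,s,(346,310,400,338)))
path(np.array([.6176,-.3168,.024]),orient(6.4,0),5)
E
```

```text
Bs red [(129, [373.5, 312.6])]
Bs green [(38, [383.9, 314.1])]
(0.97, (0, 0))
TCP [ 0.6168 -0.3147  0.2025] turn [-0.4  0.1  0. ] maxstep [0.    0.047 0.034 0.001 0.07  0.001] err 0.0 end [-0.57  0.84  1.53 -0.    0.77  0.89]
-0.001 0.000 0.000 0.001 0.006 0.297; -0.001 0.000 0.000 0.001 0.006 0.297; -0.001 0.000 0.000 0.001 0.005 0.297; -0.001 0.000 0.000 0.001 0.005 0.297; -0.001 0.000 0.000 0.001 0.004 0.297
```

{"api": "drive_tool", "payload": {
  "series": "0 0 0 0.002 0.006 0.297 0; 0 0 0 0.001 0.006 0.297 0; 0 0 0 0.001 0.005 0.297 0; 0 0 0 0 0.004 0.25 0; 0 0 0 0 0 0.05 0"
}}

```text
t: 28.95
position: [0.6189, -0.3162, 0.0608]
tool_rot: [0.998, 0.057, 0.0, -0.003]
wrist_force: [-0.4, 0.8, -0.2]
opening: 0.0854
finger_force: 0.0
```

{"api": "drive_tool", "payload": {
  "series": "0 0 0 0 0 0.1 0; 0 0 0 0 0 0.1 0; 0 0 0 0 0 0.08 0; 0 0 0 0 0 0 0; 0 0 0 0 0 0 0"
}}

```text
t: 29.37
position: [0.6201, -0.3173, 0.031]
tool_rot: [0.998, 0.056, 0.003, -0.001]
wrist_force: [-0.4, 0.2, 0.1]
opening: 0.0852
finger_force: 0.0
```

{"api": "drive_tool", "payload": {
  "series": "0 0 0 0 0 0 80; 0 0 0 0 0 0 120; 0 0 0 0 0 0 255; 0 0 0 0 0 0 255; 0 0 0 0 0 0 255",
  "newtons": 40
}}

```text
t: 29.78
position: [0.6202, -0.3174, 0.0315]
tool_rot: [0.998, 0.056, 0.003, -0.001]
wrist_force: [-1.6, 1.2, 6.5]
opening: 0.053
finger_force: 43.2
```

{"api": "drive_tool", "payload": {
  "series": "0 0 0 0 0 0 255; 0 0 0 0 0 0 255; 0 0 0 0 0 0 255"
}}

```text
t: 30.03
position: [0.6202, -0.3174, 0.0314]
tool_rot: [0.998, 0.056, 0.003, -0.001]
wrist_force: [-0.7, 0.0, 6.7]
opening: 0.0531
finger_force: 43.2
```

Scoop B gripped. Lift, then carry it over (above the key) to the pouring start.

{"api": "drive_tool", "payload": {
  "series": "0 0 0 0 0 -0.05 255; 0 0 0 0 0 -0.15 255; 0 0 0 0 0 -0.25 255; 0 0 0 0 0 -0.3 255; 0 0 0 0 0 -0.3 255",
  "newtons": 60
}}

```text
t: 30.45
position: [0.6187, -0.3173, 0.1574]
tool_rot: [0.998, 0.056, 0.002, -0.002]
wrist_force: [0.7, -0.1, -1.4]
opening: 0.0528
finger_force: 63.6
```

{"api": "drive_tool", "payload": {
  "series": "0 0 0 0 0 -0.3 255; 0 0 0 0 0 -0.3 255; 0 0 0 0 0 -0.2 255; 0 0 0 0 0 -0.1 255; 0 0 0 0 0 0 255"
}}

```text
t: 30.87
position: [0.6191, -0.3181, 0.2673]
tool_rot: [0.998, 0.056, 0.004, 0.0]
wrist_force: [-0.2, 0.3, -1.7]
opening: 0.0532
finger_force: 63.8
```

```bash
python3 - <<'E'
from k import *
path(np.array([.645,.13,.26]),orient(45,0),16)
E
```

```text
TCP [ 0.6191 -0.3181  0.2673] turn [  0.2  -0.4 -38.6] maxstep [0.044 0.016 0.031 0.    0.015 0.006] err 0.0 end [0.1  0.53 1.45 0.   1.16 0.88]
0.000 -0.000 -0.040 0.040 -0.230 0.004; 0.000 -0.000 -0.040 0.049 -0.229 0.004; 0.000 -0.000 -0.040 0.059 -0.226 0.004; 0.000 -0.000 -0.040 0.068 -0.224 0.004; 0.000 -0.000 -0.040 0.078 -0.221 0.004
0.000 -0.000 -0.040 0.087 -0.217 0.004; 0.000 -0.000 -0.040 0.096 -0.213 0.004; 0.000 -0.000 -0.040 0.105 -0.209 0.004; 0.000 -0.000 -0.040 0.113 -0.204 0.004; 0.000 -0.000 -0.040 0.122 -0.199 0.004
0.000 -0.000 -0.040 0.130 -0.194 0.004; 0.000 -0.000 -0.040 0.138 -0.189 0.004; 0.000 -0.000 -0.040 0.146 -0.183 0.004; 0.000 -0.000 -0.040 0.154 -0.176 0.004; 0.000 -0.000 -0.040 0.161 -0.170 0.004
0.000 -0.000 -0.040 0.168 -0.163 0.004
```

{"api": "drive_tool", "payload": {
  "series": "0 0 -0.02 0.02 -0.12 0 255; 0 0 -0.04 0.045 -0.21 0 255; 0 0 -0.04 0.055 -0.226 0 255; 0 0 -0.04 0.065 -0.224 0 255; 0 0 -0.04 0.075 -0.22 0 255"
}}

```text
t: 31.28
position: [0.6262, -0.1919, 0.2619]
tool_rot: [0.989, 0.151, 0.001, -0.002]
wrist_force: [0.4, -1.1, -0.7]
opening: 0.0528
finger_force: 63.8
```

{"api": "drive_tool", "payload": {
  "series": "0 0 -0.04 0.085 -0.217 0 255; 0 0 -0.04 0.095 -0.213 0 255; 0 0 -0.04 0.105 -0.21 0 255; 0 0 -0.04 0.113 -0.204 0 255; 0 0 -0.04 0.12 -0.2 0 255"
}}

```text
t: 31.7
position: [0.6367, -0.0521, 0.2625]
tool_rot: [0.967, 0.254, 0.001, -0.002]
wrist_force: [-0.5, -0.1, -0.8]
opening: 0.0529
finger_force: 63.8
```

{"api": "drive_tool", "payload": {
  "series": "0 0 -0.04 0.13 -0.194 0 255; 0 0 -0.04 0.138 -0.19 0 255; 0 0 -0.04 0.146 -0.183 0 255; 0 0 -0.04 0.154 -0.176 0 255; 0 0 -0.04 0.16 -0.17 0 255"
}}

```text
t: 32.12
position: [0.6476, 0.0877, 0.2629]
tool_rot: [0.935, 0.354, 0.001, -0.001]
wrist_force: [0.2, 0.8, -1.8]
opening: 0.0525
finger_force: 63.8
```

{"api": "drive_tool", "payload": {
  "series": "0 0 -0.04 0.165 -0.163 0 255; 0 0 -0.02 0.08 -0.08 0 255; 0 0 0 0 0 0 255"
}}

```text
t: 32.37
position: [0.65, 0.1302, 0.2634]
tool_rot: [0.924, 0.384, 0.001, -0.001]
wrist_force: [0.4, -0.3, -2.5]
opening: 0.0528
finger_force: 63.8
```

```bash
python3 - <<'E'
from k import *
k=dict(L=.0595,H=.002)
path(lipP(45,45,zl=.15,**k),orient(45,45),14)
E
```

```text
TCP [0.65   0.1302 0.2634] turn [-0.1 44.8  0.1] maxstep [0.018 0.015 0.042 0.155 0.07  0.165] err 0.0 end [-0.14  0.5   1.98  1.4   0.61 -0.54]
-0.000 0.053 0.000 -0.016 -0.005 0.043; -0.000 0.053 0.000 -0.018 -0.005 0.042; -0.000 0.053 0.000 -0.020 -0.005 0.041; -0.000 0.053 0.000 -0.023 -0.005 0.040; -0.000 0.053 0.000 -0.025 -0.005 0.039
-0.000 0.053 0.000 -0.027 -0.005 0.037; -0.000 0.053 0.000 -0.029 -0.005 0.036; -0.000 0.053 0.000 -0.031 -0.005 0.034; -0.000 0.053 0.000 -0.033 -0.005 0.032; -0.000 0.053 0.000 -0.034 -0.005 0.030
-0.000 0.053 0.000 -0.036 -0.005 0.028; -0.000 0.053 0.000 -0.038 -0.005 0.026; -0.000 0.053 0.000 -0.039 -0.005 0.024; -0.000 0.053 0.000 -0.040 -0.005 0.022
```

{"api": "drive_tool", "payload": {
  "series": "0 0.053 0 -0.016 -0.005 0.043 255; 0 0.053 0 -0.018 -0.005 0.042 255; 0 0.053 0 -0.02 -0.005 0.041 255; 0 0.053 0 -0.023 -0.005 0.04 255; 0 0.053 0 -0.025 -0.005 0.039 255"
}}

```text
t: 32.78
position: [0.6415, 0.1216, 0.2382]
tool_rot: [0.915, 0.377, 0.131, -0.053]
wrist_force: [-0.5, 0.4, -1.4]
opening: 0.0522
finger_force: 63.8
```

{"api": "drive_tool", "payload": {
  "series": "0 0.053 0 -0.027 -0.005 0.037 255; 0 0.053 0 -0.029 -0.005 0.036 255; 0 0.053 0 -0.03 -0.005 0.034 255; 0 0.053 0 -0.033 -0.005 0.032 255; 0 0.053 0 -0.034 -0.005 0.03 255"
}}

```text
t: 33.2
position: [0.6328, 0.117, 0.2125]
tool_rot: [0.889, 0.366, 0.256, -0.105]
wrist_force: [0.4, 1.2, -2.0]
opening: 0.0527
finger_force: 63.8
```

{"api": "drive_tool", "payload": {
  "series": "0 0.053 0 -0.036 -0.005 0.028 255; 0 0.053 0 -0.038 -0.005 0.026 255; 0 0.053 0 -0.039 -0.005 0.024 255; 0 0.053 0 -0.04 -0.005 0.022 255; 0 0 0 0 0 0 255"
}}

```text
t: 33.62
position: [0.6249, 0.1131, 0.1902]
tool_rot: [0.856, 0.351, 0.351, -0.145]
wrist_force: [0.0, 0.9, -3.4]
opening: 0.0527
finger_force: 63.8
```

```bash
python3 - <<'E'
from k import *
k=dict(L=.0595,H=.002)
path(lipP(45,100,zl=.14,**k),orient(45,100),15)
E
```

```text
TCP [0.6249 0.1131 0.1902] turn [ 0.3 55.3 -0.2] maxstep [0.023 0.035 0.031 0.127 0.083 0.142] err 0.0 end [-0.36  0.88  2.22  2.    1.73 -1.54]
0.000 0.061 -0.000 -0.016 -0.001 -0.022; 0.000 0.061 -0.000 -0.014 -0.001 -0.023; 0.000 0.061 -0.000 -0.013 -0.001 -0.024; 0.000 0.061 -0.000 -0.011 -0.001 -0.025; 0.000 0.061 -0.000 -0.009 -0.001 -0.025
0.000 0.061 -0.000 -0.008 -0.001 -0.026; 0.000 0.061 -0.000 -0.006 -0.001 -0.026; 0.000 0.061 -0.000 -0.004 -0.001 -0.027; 0.000 0.061 -0.000 -0.003 -0.001 -0.027; 0.000 0.061 -0.000 -0.001 -0.001 -0.027
0.000 0.061 -0.000 0.001 -0.001 -0.027; 0.000 0.061 -0.000 0.003 -0.001 -0.027; 0.000 0.061 -0.000 0.004 -0.001 -0.027; 0.000 0.061 -0.000 0.006 -0.001 -0.026; 0.000 0.061 -0.000 0.008 -0.001 -0.026
```

{"api": "drive_tool", "payload": {
  "series": "0 0.061 0 -0.016 -0.001 -0.022 255; 0 0.061 0 -0.014 -0.001 -0.023 255; 0 0.061 0 -0.013 -0.001 -0.024 255; 0 0.061 0 -0.011 -0.001 -0.025 255; 0 0.061 0 -0.009 -0.001 -0.025 255"
}}

```text
t: 34.03
position: [0.6143, 0.1035, 0.1958]
tool_rot: [0.788, 0.325, 0.483, -0.2]
wrist_force: [-0.1, 0.3, -2.0]
opening: 0.0527
finger_force: 63.8
```

{"api": "drive_tool", "payload": {
  "series": "0 0.061 0 -0.008 -0.001 -0.026 255; 0 0.061 0 -0.006 -0.001 -0.026 255; 0 0.061 0 -0.004 -0.001 -0.027 255; 0 0.061 0 -0.003 -0.001 -0.027 255; 0 0.061 0 -0.001 -0.001 -0.027 255"
}}

```text
t: 34.45
position: [0.6024, 0.0932, 0.1986]
tool_rot: [0.7, 0.289, 0.602, -0.251]
wrist_force: [0.4, -0.7, -1.4]
opening: 0.0526
finger_force: 64.0
```

{"api": "drive_tool", "payload": {
  "series": "0 0.061 0 0.001 -0.001 -0.027 255; 0 0.061 0 0.003 -0.001 -0.027 255; 0 0.061 0 0.004 -0.001 -0.027 255; 0 0.061 0 0.006 -0.001 -0.026 255; 0 0.061 0 0.008 -0.001 -0.026 255"
}}

```text
t: 34.87
position: [0.5907, 0.0825, 0.2016]
tool_rot: [0.595, 0.246, 0.706, -0.295]
wrist_force: [0.4, 0.5, -1.8]
opening: 0.0526
finger_force: 64.0
```

{"api": "drive_tool", "payload": {
  "series": "0 0 0 0 0 0 255; 0 0 0 0 0 0 255; 0 0 0 0 0 0 255; 0 0 0 0 0 0 255; 0 0 0 0 0 0 255"
}}

```text
t: 35.28
position: [0.5914, 0.0823, 0.2026]
tool_rot: [0.596, 0.247, 0.707, -0.291]
wrist_force: [-1.0, -0.7, -2.5]
opening: 0.0528
finger_force: 64.1
```

{"api": "drive_tool", "payload": {
  "series": "0 0.05 0 0.05 0 0 255; 0 0 0 -0.05 0 0 255; 0 0 0 0.05 0 0 255; 0 -0.05 0 -0.05 0 0 255; 0 0 0 0 0 0 255"
}}

```text
t: 35.7
position: [0.5916, 0.0824, 0.2022]
tool_rot: [0.597, 0.247, 0.706, -0.291]
wrist_force: [0.1, -0.4, -1.5]
opening: 0.0523
finger_force: 64.0
```

```bash
python3 - <<'E'
from k import *
k=dict(L=.0595,H=.002)
path(lipP(45,43,zl=.15,**k),orient(45,43),12)
E
```

```text
TCP [0.5916 0.0824 0.2022] turn [  0.2 -56.5   0. ] maxstep [0.029 0.044 0.04  0.171 0.106 0.188] err 0.0 end [-0.13  0.5   1.96  1.32  0.59 -0.46]
0.000 -0.078 0.000 -0.015 -0.000 0.033; 0.000 -0.078 0.000 -0.012 -0.000 0.034; 0.000 -0.078 0.000 -0.009 -0.000 0.035; 0.000 -0.078 0.000 -0.006 -0.000 0.036; 0.000 -0.078 0.000 -0.003 -0.000 0.036
0.000 -0.078 0.000 -0.000 -0.000 0.036; 0.000 -0.078 0.000 0.003 -0.000 0.036; 0.000 -0.078 0.000 0.006 -0.000 0.036; 0.000 -0.078 0.000 0.009 -0.000 0.035; 0.000 -0.078 0.000 0.011 -0.000 0.034
0.000 -0.078 0.000 0.014 -0.000 0.033; 0.000 -0.078 0.000 0.017 -0.000 0.032
```

{"api": "drive_tool", "payload": {
  "series": "0 -0.078 0 -0.015 0 0.033 255; 0 -0.078 0 -0.012 0 0.034 255; 0 -0.078 0 -0.009 0 0.035 255; 0 -0.078 0 -0.006 0 0.036 255; 0 -0.078 0 -0.003 0 0.036 255"
}}

```text
t: 36.12
position: [0.6065, 0.0969, 0.1971]
tool_rot: [0.728, 0.3, 0.57, -0.234]
wrist_force: [-0.5, 1.0, -1.7]
opening: 0.0527
finger_force: 64.0
```

{"api": "drive_tool", "payload": {
  "series": "0 -0.078 0 0 0 0.036 255; 0 -0.078 0 0.003 0 0.036 255; 0 -0.078 0 0.006 0 0.036 255; 0 -0.078 0 0.009 0 0.035 255; 0 -0.078 0 0.011 0 0.034 255"
}}

```text
t: 36.53
position: [0.6215, 0.1117, 0.1924]
tool_rot: [0.828, 0.342, 0.411, -0.168]
wrist_force: [0.4, 1.3, -1.9]
opening: 0.0527
finger_force: 63.9
```

```bash
python3 - <<'E'
from k import *
path(np.array([.645,.13,.26]),orient(45,0),14)
E
```

```text
TCP [0.6215 0.1117 0.1924] turn [  0.3 -52.7  -0.1] maxstep [0.021 0.022 0.047 0.176 0.079 0.187] err 0.0 end [ 0.1   0.53  1.45 -0.    1.16  0.88]
0.000 -0.063 -0.000 0.043 0.002 -0.010; 0.000 -0.063 -0.000 0.042 0.002 -0.013; 0.000 -0.063 -0.000 0.041 0.002 -0.016; 0.000 -0.063 -0.000 0.040 0.002 -0.019; 0.000 -0.063 -0.000 0.039 0.002 -0.021
0.000 -0.063 -0.000 0.037 0.002 -0.024; 0.000 -0.063 -0.000 0.035 0.002 -0.026; 0.000 -0.063 -0.000 0.034 0.002 -0.028; 0.000 -0.063 -0.000 0.032 0.002 -0.030; 0.000 -0.063 -0.000 0.030 0.002 -0.032
0.000 -0.063 -0.000 0.027 0.002 -0.034; 0.000 -0.063 -0.000 0.025 0.002 -0.036; 0.000 -0.063 -0.000 0.023 0.002 -0.038; 0.000 -0.063 -0.000 0.020 0.002 -0.039
```

{"api": "drive_tool", "payload": {
  "series": "0 -0.063 0 0.043 0.002 -0.01 255; 0 -0.063 0 0.042 0.002 -0.013 255; 0 -0.063 0 0.04 0.002 -0.016 255; 0 -0.063 0 0.04 0.002 -0.02 255; 0 -0.063 0 0.04 0.002 -0.02 255"
}}

```text
t: 36.95
position: [0.6294, 0.1184, 0.2165]
tool_rot: [0.884, 0.365, 0.27, -0.11]
wrist_force: [-0.3, -0.2, -1.7]
opening: 0.0526
finger_force: 63.9
```

{"api": "drive_tool", "payload": {
  "series": "0 -0.063 0 0.037 0.002 -0.024 255; 0 -0.063 0 0.035 0.002 -0.026 255; 0 -0.063 0 0.034 0.002 -0.028 255; 0 -0.063 0 0.032 0.002 -0.03 255; 0 -0.063 0 0.03 0.002 -0.032 255"
}}

```text
t: 37.37
position: [0.6376, 0.125, 0.2405]
tool_rot: [0.917, 0.378, 0.121, -0.049]
wrist_force: [0.8, 0.0, -1.2]
opening: 0.0528
finger_force: 63.8
```

{"api": "drive_tool", "payload": {
  "series": "0 -0.063 0 0.027 0.002 -0.034 255; 0 -0.063 0 0.025 0.002 -0.036 255; 0 -0.063 0 0.023 0.002 -0.038 255; 0 -0.063 0 0.02 0.002 -0.04 255; 0 0 0 0 0 0 255"
}}

```text
t: 37.78
position: [0.6452, 0.1313, 0.26]
tool_rot: [0.924, 0.382, 0.0, 0.001]
wrist_force: [0.2, 0.0, -0.3]
opening: 0.0528
finger_force: 63.9
```

```bash
python3 - <<'E'
from see import *
s=r.snapshot('side')[:,:,::-1].copy(); cv2.imwrite('pics/side12.png',s); q=proj('side',[r.read_state()['position']])[0].astype(int); print('hand px',q)
blobs(s,(190,100,345,265),'around')
blobs(cv2.imread('pics/side9.png'),(190,100,345,265),'earlier(A empty)')
path(np.array([.6191,-.3181,.2673]),orient(6.4,0),16)
E
```

```text
hand px [286 128]
around red [(92, [306.9, 198.0])]
around green [(292, [311.4, 166.0])]
earlier(A empty) red [(94, [306.8, 198.0])]
earlier(A empty) green [(290, [311.4, 166.1])]
TCP [0.6448 0.1311 0.2592] turn [ 0.  -0.2 38.5] maxstep [0.044 0.017 0.032 0.    0.016 0.006] err 0.0 end [-0.57  0.58  1.34 -0.    1.23  0.89]
0.000 -0.000 0.040 -0.175 0.156 -0.005; 0.000 -0.000 0.040 -0.168 0.163 -0.005; 0.000 -0.000 0.040 -0.161 0.170 -0.004; 0.000 -0.000 0.040 -0.154 0.177 -0.004; 0.000 -0.000 0.040 -0.146 0.183 -0.004
0.000 -0.000 0.040 -0.138 0.189 -0.004; 0.000 -0.000 0.040 -0.130 0.195 -0.004; 0.000 -0.000 0.040 -0.122 0.200 -0.004; 0.000 -0.000 0.040 -0.113 0.205 -0.004; 0.000 -0.000 0.040 -0.105 0.210 -0.004
0.000 -0.000 0.040 -0.096 0.214 -0.004; 0.000 -0.000 0.040 -0.087 0.218 -0.004; 0.000 -0.000 0.040 -0.077 0.221 -0.004; 0.000 -0.000 0.040 -0.068 0.224 -0.004; 0.000 -0.000 0.040 -0.059 0.227 -0.004
0.000 -0.000 0.040 -0.049 0.229 -0.004
```

No red or green is left in the scoop or on the deck, only the key and the flask. Return scoop B.

{"api": "drive_tool", "payload": {
  "series": "0 0 0.04 -0.175 0.156 -0.005 255; 0 0 0.04 -0.168 0.163 -0.005 255; 0 0 0.04 -0.16 0.17 -0.004 255; 0 0 0.04 -0.154 0.177 -0.004 255; 0 0 0.04 -0.146 0.183 -0.004 255"
}}

```text
t: 38.25
position: [0.6354, -0.0113, 0.2615]
tool_rot: [0.96, 0.282, 0.002, -0.001]
wrist_force: [-0.1, -0.7, -0.4]
opening: 0.0529
finger_force: 63.9
```

{"api": "drive_tool", "payload": {
  "series": "0 0 0.04 -0.138 0.19 -0.004 255; 0 0 0.04 -0.13 0.195 -0.004 255; 0 0 0.04 -0.122 0.2 -0.004 255; 0 0 0.04 -0.113 0.205 -0.004 255; 0 0 0.04 -0.105 0.21 -0.004 255"
}}

```text
t: 38.67
position: [0.6273, -0.1518, 0.2638]
tool_rot: [0.984, 0.18, 0.002, -0.001]
wrist_force: [0.3, -1.3, -1.3]
opening: 0.0527
finger_force: 63.9
```

{"api": "drive_tool", "payload": {
  "series": "0 0 0.04 -0.096 0.214 -0.004 255; 0 0 0.04 -0.087 0.218 -0.004 255; 0 0 0.04 -0.077 0.22 -0.004 255; 0 0 0.04 -0.068 0.224 -0.004 255; 0 0 0.04 -0.06 0.227 -0.004 255"
}}

```text
t: 39.08
position: [0.6192, -0.292, 0.2661]
tool_rot: [0.997, 0.076, 0.002, -0.001]
wrist_force: [-0.1, 0.0, -1.7]
opening: 0.0526
finger_force: 63.9
```

{"api": "drive_tool", "payload": {
  "series": "0 0 0.04 -0.05 0.23 0 255; 0 0 0 0 0 0 255; 0 0 0 0 0 0.2 255; 0 0 0 0 0 0.3 255; 0 0 0 0 0 0.3 255"
}}

```text
t: 39.5
position: [0.6182, -0.3188, 0.17]
tool_rot: [0.998, 0.056, 0.003, 0.0]
wrist_force: [0.8, 0.1, -2.6]
opening: 0.0528
finger_force: 63.9
```

{"api": "drive_tool", "payload": {
  "series": "0 0 0 0 0 0.3 255; 0 0 0 0 0 0.3 255; 0 0 0 0 0 0.2 255; 0 0 0 0 0 0.1 255; 0 0 0 0 0 0 255"
}}

```text
t: 39.92
position: [0.6176, -0.318, 0.0597]
tool_rot: [0.998, 0.056, -0.0, -0.002]
wrist_force: [0.3, -0.1, -1.7]
opening: 0.0529
finger_force: 63.8
```

```bash
python3 - <<'E'
from k import *
path(np.array([.6195,-.318,.0314]),orient(6.4,0),2)
E
```

```text
TCP [ 0.6176 -0.318   0.0597] turn [-0.2  0.   0. ] maxstep [0.001 0.019 0.004 0.002 0.024 0.003] err 0.0 end [-0.57  0.83  1.53 -0.    0.79  0.89]
-0.002 0.000 0.000 0.008 0.002 0.118; -0.002 0.000 0.000 0.008 0.001 0.118
```

{"api": "drive_tool", "payload": {
  "series": "0 0 0 0 0 0.08 255; 0 0 0 0 0 0.06 255; 0 0 0 0 0 0.03 255; 0 0 0 0 0 0.01 255; 0 0 0 0 0 0 255"
}}

```text
t: 40.33
position: [0.6193, -0.3188, 0.0412]
tool_rot: [0.998, 0.056, 0.001, -0.0]
wrist_force: [-0.3, -0.7, -2.4]
opening: 0.0531
finger_force: 63.8
```

{"api": "drive_tool", "payload": {
  "series": "0 0 0 0 0 0.01 255; 0 0 0 0 0 0.01 255; 0 0 0 0 0 0.01 255; 0 0 0 0 0 0 255; 0 0 0 0 0 0 255"
}}

```text
t: 40.75
position: [0.6192, -0.3187, 0.0373]
tool_rot: [0.998, 0.056, 0.001, -0.0]
wrist_force: [-0.5, 0.1, -2.3]
opening: 0.0531
finger_force: 63.8
```

{"api": "drive_tool", "payload": {
  "series": "0 0 0 0 0 0.015 255; 0 0 0 0 0 0.015 255; 0 0 0 0 0 0.01 255; 0 0 0 0 0 0 255; 0 0 0 0 0 0 255"
}}

```text
t: 41.17
position: [0.6191, -0.3187, 0.0323]
tool_rot: [0.998, 0.056, 0.001, -0.0]
wrist_force: [-0.1, 0.3, -1.8]
opening: 0.0527
finger_force: 63.8
```

{"api": "drive_tool", "payload": {
  "series": "0 0 0 0 0 0.01 255; 0 0 0 0 0 0 255; 0 0 0 0 0 0 255"
}}

```text
t: 41.42
position: [0.6192, -0.3187, 0.0316]
tool_rot: [0.998, 0.056, 0.001, -0.0]
wrist_force: [-2.0, 1.1, 2.5]
opening: 0.0531
finger_force: 64.3
```

Contact. Release, lift, return to the key.

{"api": "drive_tool", "payload": {
  "series": "0 0 0 0 0 0.003 100; 0 0 0 0 0 0 50; 0 0 0 0 0 0 0; 0 0 0 0 0 0 0; 0 0 0 0 0 0 0"
}}

```text
t: 41.83
position: [0.6192, -0.3187, 0.0307]
tool_rot: [0.998, 0.056, 0.001, -0.0]
wrist_force: [-0.1, 0.5, 0.4]
opening: 0.0851
finger_force: 0.0
```

{"api": "drive_tool", "payload": {
  "series": "0 0 0 0 0 -0.15 0; 0 0 0 0 0 -0.3 0; 0 0 0 0 0 -0.34 0; 0 0 0 0 0 -0.34 0; 0 0 0 0 0 -0.34 0"
}}

```text
t: 42.25
position: [0.6185, -0.3186, 0.209]
tool_rot: [0.998, 0.056, 0.001, -0.0]
wrist_force: [0.6, 0.0, 0.3]
opening: 0.0856
finger_force: 0.0
```

{"api": "drive_tool", "payload": {
  "series": "0 0 0 0 0 -0.34 0; 0 0 0 0 0 -0.2 0; 0 0 0 0 0 0 0; 0 0 0 0 0 0 0"
}}

```text
t: 42.58
position: [0.6188, -0.3189, 0.2734]
tool_rot: [0.998, 0.056, 0.002, 0.001]
wrist_force: [0.8, -0.6, -0.8]
opening: 0.0854
finger_force: 0.0
```

```bash
python3 - <<'E'
from see import *
s=r.snapshot('side')[:,:,::-1].copy(); cv2.imwrite('pics/side13.png',s); t=r.snapshot('top')[:,:,::-1].copy(); cv2.imwrite('pics/top13.png',t)
for nm,a,b,k in(('side',cv2.imread('pics/side5.png'),s,(300,185,316,212)),('lid top',cv2.imread('pics/top5.png'),t,(232,160,248,190))): print(nm,shift(a,b,k,10))
m=(t[...,2]>150)&(t[...,0]<90)&(t[...,1]>100); y,x=np.nonzero(m[150:230,215:310]); (c,rad)=cv2.minEnclosingCircle(np.c_[x+215,y+150][(x+215)<275].astype('f4')); print(c,rad)
d=back('top',[c],.116)[0][:2]-[.6085,-.036]; print('lid disc bearing',np.degrees(np.arctan2(d[1],d[0])),np.linalg.norm(d))
blobs(t,(205,170,300,245),'top safe'); blobs(s,(330,280,420,350),'B'); blobs(s,(200,150,265,200),'A')
path(np.array([.6077,-.0346,.25]),orient(18.9,0),9)
E
```

```text
side (0.998, (0, 0))
lid top (0.97, (0, 0))
(257.5, 177.0) 30.79376792907715
lid disc bearing 45.572463688335205 0.08582935868215123
top safe red [(55, [282.7, 198.3]), (17, [226.6, 214.2]), (16, [243.2, 220.1])]
top safe green []
B red []
B green []
A red []
A green []
TCP [ 0.6182 -0.3186  0.2706] turn [ -0.1  -0.  -12.4] maxstep [0.051 0.021 0.046 0.    0.024 0.027] err 0.0 end [-0.17  0.46  1.6   0.    1.08  1.08]
-0.000 -0.000 -0.023 0.020 -0.262 0.020; -0.000 -0.000 -0.023 0.026 -0.262 0.019; -0.000 -0.000 -0.023 0.032 -0.261 0.019; -0.000 -0.000 -0.023 0.039 -0.260 0.019; -0.000 -0.000 -0.023 0.045 -0.259 0.019
-0.000 -0.000 -0.023 0.051 -0.258 0.019; -0.000 -0.000 -0.023 0.058 -0.257 0.019; -0.000 -0.000 -0.023 0.064 -0.255 0.019; -0.000 -0.000 -0.023 0.070 -0.254 0.019
```

Both scoops are empty and the key is unchanged. Go back over the key.

{"api": "drive_tool", "payload": {
  "series": "0 0 -0.023 0.02 -0.262 0.02 0; 0 0 -0.023 0.026 -0.262 0.02 0; 0 0 -0.023 0.032 -0.26 0.02 0; 0 0 -0.023 0.04 -0.26 0.02 0; 0 0 -0.023 0.045 -0.26 0.02 0"
}}

```text
t: 43.1
position: [0.6122, -0.1596, 0.258]
tool_rot: [0.993, 0.117, -0.0, -0.001]
wrist_force: [1.0, 0.6, -0.2]
opening: 0.0853
finger_force: 0.0
```

{"api": "drive_tool", "payload": {
  "series": "0 0 -0.023 0.05 -0.258 0.02 0; 0 0 -0.023 0.058 -0.257 0.02 0; 0 0 -0.023 0.064 -0.255 0.02 0; 0 0 -0.023 0.07 -0.254 0.02 0; 0 0 0 0 0 0 0"
}}

```text
t: 43.52
position: [0.6071, -0.0302, 0.2484]
tool_rot: [0.986, 0.166, -0.001, -0.001]
wrist_force: [0.6, 0.5, -0.1]
opening: 0.0855
finger_force: 0.0
```

{"api": "drive_tool", "payload": {
  "series": "0 0 0 0 0 0 50; 0 0 0 0 0 0 50; 0 0 0 0 0 0 50"
}}

```text
t: 43.77
position: [0.6082, -0.0359, 0.2499]
tool_rot: [0.987, 0.163, 0.001, -0.0]
wrist_force: [0.4, 0.2, 0.8]
opening: 0.0685
finger_force: 0.0
```

```bash
python3 - <<'E'
from k import *
path(np.array([.608,-.0346,.167]),orient(18.9,0),5)
E
```

```text
TCP [ 0.6082 -0.0359  0.2499] turn [-0.  -0.1 -0.1] maxstep [0.    0.02  0.02  0.    0.036 0.   ] err 0.0 end [-0.17  0.55  1.68 -0.    0.91  1.08]
-0.000 -0.000 -0.000 0.000 -0.002 0.138; -0.000 -0.000 -0.000 0.000 -0.002 0.138; -0.000 -0.000 -0.000 0.000 -0.002 0.138; -0.000 -0.000 -0.000 0.000 -0.002 0.138; -0.000 -0.000 -0.000 0.000 -0.002 0.138
```

{"api": "drive_tool", "payload": {
  "series": "0 0 0 0 -0.003 0.19 50; 0 0 0 0 -0.003 0.19 50; 0 0 0 0 -0.003 0.19 50; 0 0 0 0 -0.003 0.11 50; 0 0 0 0 0 0 50"
}}

```text
t: 44.18
position: [0.6068, -0.0345, 0.1659]
tool_rot: [0.987, 0.163, -0.001, -0.001]
wrist_force: [-0.2, 0.2, 0.8]
opening: 0.069
finger_force: 0.0
```

{"api": "drive_tool", "payload": {
  "series": "0 0 0 0 0 0 50; 0 0 0 0 0 0 50; 0 0 0 0 0 0 180; 0 0 0 0 0 0 220; 0 0 0 0 0 0 255",
  "newtons": 30
}}

```text
t: 44.6
position: [0.6082, -0.0336, 0.1698]
tool_rot: [0.986, 0.164, 0.002, 0.0]
wrist_force: [-0.5, 0.5, -0.3]
opening: 0.0326
finger_force: 0.0
```

{"api": "drive_tool", "payload": {
  "series": "0 0 0 0 0 0 255; 0 0 0 0 0 0 255; 0 0 0 0 0 0 255; 0 0 0 0 0 0 255; 0 0 0 0 0 0 255"
}}

```text
t: 45.02
position: [0.6083, -0.0343, 0.1694]
tool_rot: [0.986, 0.164, 0.002, 0.001]
wrist_force: [0.2, -5.2, 1.4]
opening: 0.0098
finger_force: 29.3
```

{"api": "drive_tool", "payload": {
  "series": "0 0 0 0 0 0 255; 0 0 0 0 0 0 255; 0 0 0 0 0 0 255",
  "newtons": 60
}}

```text
t: 45.27
position: [0.6083, -0.0343, 0.1695]
tool_rot: [0.986, 0.164, 0.002, 0.001]
wrist_force: [-0.7, -5.6, 2.2]
opening: 0.0091
finger_force: 60.9
```

Key regripped. Turn it back anticlockwise to shut the lid.

{"api": "drive_tool", "payload": {
  "series": "0 0 -0.08 0 0.006 0 255; 0 0 -0.08 0 0 0 255; 0 0 -0.08 0 0 0 255; 0 0 -0.08 0 0 0 255; 0 0 -0.08 0 0 0 255"
}}

```text
t: 45.68
position: [0.6083, -0.0341, 0.1694]
tool_rot: [0.93, 0.367, 0.001, 0.0]
wrist_force: [-1.0, 0.4, 3.4]
opening: 0.0087
finger_force: 61.3
```

{"api": "drive_tool", "payload": {
  "series": "0 0 -0.08 0 0 0 255; 0 0 -0.08 0 0 0 255; 0 0 -0.08 0 0 0 255; 0 0 -0.08 0 0 0 255; 0 0 -0.08 0 0 0 255"
}}

```text
t: 46.1
position: [0.6078, -0.034, 0.1694]
tool_rot: [0.833, 0.553, 0.001, 0.0]
wrist_force: [-2.5, -0.2, 4.3]
opening: 0.0094
finger_force: 61.5
```

{"api": "drive_tool", "payload": {
  "series": "0 0 -0.08 0 0 0 255; 0 0 -0.08 0 0 0 255; 0 0 -0.08 0 0 0 255; 0 0 -0.08 0 0 0 255; 0 0 -0.08 0 0 0 255"
}}

```text
t: 46.52
position: [0.6075, -0.0341, 0.1694]
tool_rot: [0.7, 0.714, 0.0, 0.0]
wrist_force: [-5.4, -0.9, 5.2]
opening: 0.0088
finger_force: 61.6
```

{"api": "drive_tool", "payload": {
  "series": "0 0 -0.05 0 0 0 255; 0 0 -0.03 0 0 0 255; 0 0 0 0 0 0 255; 0 0 0 0 0 0 255"
}}

```text
t: 46.85
position: [0.6075, -0.0341, 0.1694]
tool_rot: [0.671, 0.741, 0.0, 0.0]
wrist_force: [-5.0, 0.1, 5.3]
opening: 0.009
finger_force: 61.6
```

```bash
python3 - <<'E'
from see import *
s=r.read_state(); print(s['position'],s['ft_torque'],'bear',np.degrees(2*np.arctan2(s['tool_rot'][1],s['tool_rot'][0])))
t=r.snapshot('side')[:,:,::-1].copy(); cv2.imwrite('pics/side14.png',t)
print(shift(cv2.imread('pics/side0.png'),t,(256,176,280,206),12), shift(cv2.imread('pics/side0.png')[:,:],t,(258,178,300,208),12))
def lid(im):
    m=((im[...,2]>150)&(im[...,0]<90)&(im[...,1]>100))[170:206,250:292]; y,x=np.nonzero(m); return len(x),x.min()+250,y.min()+170,y.max()+170
print(lid(t),lid(cv2.imread('pics/side0.png')))
E
```

```text
[ 0.60746189 -0.0341298   0.16937076] [-0.07577345  1.04255669 -0.05655482] bear 95.68900571225207
(0.868, (7, -3)) (0.466, (-6, -6))
(451, np.int64(267), np.int64(177), np.int64(204)) (685, np.int64(259), np.int64(180), np.int64(205))
```

The lid is about 8 px short of shut. Turn a little more.

{"api": "drive_tool", "payload": {
  "series": "0 0 -0.04 0 0 0 255; 0 0 -0.04 0 0 0 255; 0 0 -0.03 0 0 0 255; 0 0 0 0 0 0 255; 0 0 0 0 0 0 255"
}}

```text
t: 47.32
position: [0.6074, -0.0342, 0.1694]
tool_rot: [0.627, 0.779, 0.0, 0.0]
wrist_force: [-5.1, -0.7, 5.1]
opening: 0.0089
finger_force: 61.7
```

```bash
cat >> see.py <<'E'
def lid(im):
    m=((im[...,2]>150)&(im[...,0]<90)&(im[...,1]>100))[170:206,250:292]; y,x=np.nonzero(m); return len(x),x.min()+250,y.min()+170,y.max()+170
E
python3 - <<'E'
from see import *
s=r.read_state(); print(s['position'],s['wrist_force'],s['ft_torque'],'bear',np.degrees(2*np.arctan2(s['tool_rot'][1],s['tool_rot'][0])))
t=r.snapshot('side')[:,:,::-1].copy(); cv2.imwrite('pics/side15.png',t)
print(shift(cv2.imread('pics/side0.png'),t,(256,176,280,206),12)); print(lid(t))
E
```

```text
[ 0.60739167 -0.03418177  0.169382  ] [-5.06690605 -0.73388429  5.06085965] [-0.20707363  1.09879121 -0.13291563] bear 102.290885153406
(0.958, (3, -2))
(575, np.int64(262), np.int64(178), np.int64(205))
```

{"api": "drive_tool", "payload": {
  "series": "0 0 -0.03 0 0 0 255; 0 0 -0.03 0 0 0 255; 0 0 -0.02 0 0 0 255; 0 0 0 0 0 0 255; 0 0 0 0 0 0 255"
}}

```text
t: 47.78
position: [0.6073, -0.0342, 0.1694]
tool_rot: [0.594, 0.804, 0.0, 0.0]
wrist_force: [-5.7, -1.5, 5.2]
opening: 0.0092
finger_force: 61.7
```

```bash
python3 - <<'E'
from see import *
s=r.read_state(); print(s['position'],s['wrist_force'],s['ft_torque'],'bear',np.degrees(2*np.arctan2(s['tool_rot'][1],s['tool_rot'][0])))
t=r.snapshot('side')[:,:,::-1].copy(); cv2.imwrite('pics/side16.png',t)
print(shift(cv2.imread('pics/side0.png'),t,(256,176,280,206),12)); print(lid(t))
E
```

```text
[ 0.60733087 -0.0342169   0.16939028] [-5.6777579  -1.47134883  5.16721198] [-0.26711512  1.17222106 -0.10194618] bear 107.08541451963458
(0.989, (1, 0))
(645, np.int64(260), np.int64(180), np.int64(205))
```

{"api": "drive_tool", "payload": {
  "series": "0 0 -0.03 0 0 0 255; 0 0 -0.02 0 0 0 255; 0 0 0 0 0 0 255; 0 0 0 0 0 0 255; 0 0 0 0 0 0 255"
}}

```text
t: 48.25
position: [0.6073, -0.0343, 0.1694]
tool_rot: [0.573, 0.819, 0.0, 0.0]
wrist_force: [-6.1, -2.7, 6.3]
opening: 0.0089
finger_force: 61.7
```

```bash
python3 - <<'E'
from see import *
s=r.read_state(); print(s['position'],s['wrist_force'],s['ft_torque'],'bear',np.degrees(2*np.arctan2(s['tool_rot'][1],s['tool_rot'][0])))
t=r.snapshot('side')[:,:,::-1].copy(); cv2.imwrite('pics/side17.png',t)
print(shift(cv2.imread('pics/side0.png'),t,(256,176,280,206),12)); print(lid(t))
E
```

```text
[ 0.6073169  -0.03431529  0.16935026] [-6.11067067 -2.74347189  6.3410745 ] [-0.35137778  1.21379629 -0.21834711] bear 110.06351777647983
(0.998, (0, 0))
(675, np.int64(259), np.int64(180), np.int64(205))
```

The lid matches its initial shut view (shift 0, correlation 0.998). Centre the key in its play and lift it out.

{"api": "drive_tool", "payload": {
  "series": "0 0 0.06 0 -0.006 0 255; 0 0 0.06 0 0 0 255; 0 0 0.02 0 0 0 255; 0 0 0 0 0 0 255; 0 0 0 0 0 -0.02 255"
}}

```text
t: 48.72
position: [0.6074, -0.0344, 0.1711]
tool_rot: [0.631, 0.776, 0.001, 0.0]
wrist_force: [-0.3, 0.0, -1.3]
opening: 0.0089
finger_force: 60.6
```

{"api": "drive_tool", "payload": {
  "series": "0 0 0 0 0 -0.03 255; 0 0 0 0 0 -0.04 255; 0 0 0 0 0 -0.06 255; 0 0 0 0 0 -0.1 255; 0 0 0 0 0 -0.15 255"
}}

```text
t: 49.13
position: [0.607, -0.0344, 0.2169]
tool_rot: [0.631, 0.775, 0.0, -0.0]
wrist_force: [-0.3, 0.3, -1.6]
opening: 0.0091
finger_force: 60.6
```

{"api": "drive_tool", "payload": {
  "series": "0 0 0 0 0 -0.1 255; 0 0 0 0 0 0 255; 0 0 0 0 0 0 255"
}}

```text
t: 49.38
position: [0.6074, -0.0344, 0.2296]
tool_rot: [0.631, 0.775, 0.001, 0.001]
wrist_force: [-1.3, 0.2, -1.7]
opening: 0.0086
finger_force: 60.6
```

```bash
python3 - <<'E'
from see import *
s=r.read_state(); print(s['opening'],s['wrist_force'])
t=r.snapshot('side')[:,:,::-1].copy(); cv2.imwrite('pics/side18.png',t)
print(shift(cv2.imread('pics/side0.png'),t,(256,176,280,206),12)); print(lid(t)); print('tip px pred',proj('side',[s['position']-[0,0,.0535]]),'bow',proj('side',[s['position']-[0,0,0]]))
blobs(t,(280,130,350,215),'key')
path(np.array([.4195,-.2512,.215]),orient(67.3,0),12)
E
```

```text
0.008600649380028674 [-1.30155069  0.2449177  -1.68031001]
(0.998, (0, 0))
(685, np.int64(259), np.int64(180), np.int64(205))
tip px pred [[307.87922261 194.61877903]] bow [[308.93621523 177.50550237]]
key red [(53, [312.5, 179.5])]
key green [(63, [318.8, 174.8])]
TCP [ 0.6071 -0.0344  0.2288] turn [ 0.1 -0.  34.4] maxstep [0.049 0.019 0.037 0.    0.018 0.016] err 0.0 end [-0.67  0.34  1.92  0.    0.88 -0.28]
0.000 -0.000 0.048 -0.121 -0.158 0.009; 0.000 -0.000 0.048 -0.129 -0.152 0.009; 0.000 -0.000 0.048 -0.136 -0.145 0.009; 0.000 -0.000 0.048 -0.143 -0.138 0.009; 0.000 -0.000 0.048 -0.150 -0.131 0.009
0.000 -0.000 0.048 -0.156 -0.123 0.009; 0.000 -0.000 0.048 -0.162 -0.115 0.009; 0.000 -0.000 0.048 -0.168 -0.107 0.009; 0.000 -0.000 0.048 -0.173 -0.098 0.009; 0.000 -0.000 0.048 -0.178 -0.090 0.009
0.000 -0.000 0.048 -0.182 -0.081 0.010; 0.000 -0.000 0.048 -0.186 -0.071 0.010
```

{"api": "drive_tool", "payload": {
  "series": "0 0 0.048 -0.12 -0.158 0 255; 0 0 0.048 -0.129 -0.152 0 255; 0 0 0.048 -0.136 -0.145 0 255; 0 0 0.048 -0.143 -0.138 0 255; 0 0 0.048 -0.15 -0.13 0 255"
}}

```text
t: 49.85
position: [0.5281, -0.1251, 0.2278]
tool_rot: [0.724, 0.689, 0.001, -0.0]
wrist_force: [0.1, -0.3, -1.2]
opening: 0.0089
finger_force: 60.7
```

{"api": "drive_tool", "payload": {
  "series": "0 0 0.048 -0.156 -0.123 0 255; 0 0 0.048 -0.162 -0.115 0.01 255; 0 0 0.048 -0.168 -0.107 0.02 255; 0 0 0.048 -0.173 -0.1 0.02 255; 0 0 0.048 -0.178 -0.09 0.02 255"
}}

```text
t: 50.27
position: [0.4496, -0.2152, 0.2192]
tool_rot: [0.805, 0.593, 0.001, -0.0]
wrist_force: [0.1, -0.1, -0.6]
opening: 0.0093
finger_force: 60.7
```

{"api": "drive_tool", "payload": {
  "series": "0 0 0.048 -0.18 -0.08 0.02 255; 0 0 0.048 -0.186 -0.07 0.02 255; 0 0 0 0 0 0 255; 0 0 0 0 0 0 255; 0 0 0 0 0 0 255"
}}

```text
t: 50.68
position: [0.4197, -0.2503, 0.2148]
tool_rot: [0.833, 0.553, 0.001, -0.0]
wrist_force: [0.0, -0.2, -0.4]
opening: 0.009
finger_force: 60.7
```

```bash
python3 - <<'E'
from k import *
path(np.array([.4197,-.2513,.1]),orient(67.3,0),5)
E
```

```text
TCP [ 0.4197 -0.2503  0.2148] turn [ 0.1 -0.1 -0.2] maxstep [0.    0.04  0.026 0.001 0.058 0.001] err 0.0 end [-0.67  0.52  2.03 -0.    0.59 -0.28]
0.000 -0.000 -0.001 -0.002 0.000 0.191; 0.000 -0.000 -0.001 -0.002 0.000 0.191; 0.000 -0.000 -0.001 -0.002 0.001 0.191; 0.000 -0.000 -0.001 -0.002 0.001 0.191; 0.000 -0.000 -0.001 -0.002 0.001 0.191
```

{"api": "drive_tool", "payload": {
  "series": "0 0 -0.003 -0.008 0.002 0.25 255; 0 0 0 0 0 0.3 255; 0 0 0 0 0 0.28 255; 0 0 0 0 0 0.12 255; 0 0 0 0 0 0 255"
}}

```text
t: 51.1
position: [0.4193, -0.2498, 0.0983]
tool_rot: [0.832, 0.555, 0.0, -0.002]
wrist_force: [0.2, -1.2, -1.2]
opening: 0.0088
finger_force: 60.6
```

{"api": "drive_tool", "payload": {
  "series": "0 0 0 0 0 0 255; 0 0 0 0 0 0.02 255; 0 0 0 0 0 0.02 255; 0 0 0 0 0 0 255; 0 0 0 0 0 0 255"
}}

```text
t: 51.52
position: [0.4201, -0.2515, 0.0972]
tool_rot: [0.832, 0.554, 0.001, 0.001]
wrist_force: [-0.3, -0.4, -1.7]
opening: 0.0093
finger_force: 60.6
```

{"api": "drive_tool", "payload": {
  "series": "0 0 0 0 0 0.02 255; 0 0 0 0 0 0.02 255; 0 0 0 0 0 0.02 255; 0 0 0 0 0 0 255; 0 0 0 0 0 0 255"
}}

```text
t: 51.93
position: [0.4197, -0.2514, 0.0891]
tool_rot: [0.832, 0.554, 0.001, 0.0]
wrist_force: [0.7, 0.3, -0.2]
opening: 0.0089
finger_force: 60.6
```

{"api": "drive_tool", "payload": {
  "series": "0 0 0 0 0 0.02 255; 0 0 0 0 0 0.02 255; 0 0 0 0 0 0.01 255; 0 0 0 0 0 0 255; 0 0 0 0 0 0 255"
}}

```text
t: 52.35
position: [0.4198, -0.2514, 0.0832]
tool_rot: [0.832, 0.554, 0.001, 0.0]
wrist_force: [-0.5, 0.2, -0.6]
opening: 0.0093
finger_force: 60.6
```

{"api": "drive_tool", "payload": {
  "series": "0 0 0 0 0 0.02 255; 0 0 0 0 0 0.02 255; 0 0 0 0 0 0.01 255; 0 0 0 0 0 0 255; 0 0 0 0 0 0 255"
}}

```text
t: 52.77
position: [0.4198, -0.2514, 0.0772]
tool_rot: [0.832, 0.554, 0.001, 0.0]
wrist_force: [0.3, 1.2, -0.8]
opening: 0.009
finger_force: 60.6
```

{"api": "drive_tool", "payload": {
  "series": "0 0 0 0 0 0.02 255; 0 0 0 0 0 0.02 255; 0 0 0 0 0 0.01 255; 0 0 0 0 0 0 255; 0 0 0 0 0 0 255"
}}

```text
t: 53.18
position: [0.4198, -0.2514, 0.0712]
tool_rot: [0.832, 0.554, 0.001, 0.0]
wrist_force: [-0.0, 0.1, -0.4]
opening: 0.0093
finger_force: 60.6
```

It is sliding into the slot without force.

{"api": "drive_tool", "payload": {
  "series": "0 0 0 0 0 0.02 255; 0 0 0 0 0 0.02 255; 0 0 0 0 0 0.01 255; 0 0 0 0 0 0 255; 0 0 0 0 0 0 255"
}}

```text
t: 53.6
position: [0.4199, -0.2514, 0.0652]
tool_rot: [0.832, 0.554, 0.001, 0.0]
wrist_force: [-0.6, 0.6, -0.9]
opening: 0.0092
finger_force: 60.6
```

{"api": "drive_tool", "payload": {
  "series": "0 0 0 0 0 0.015 255; 0 0 0 0 0 0.012 255; 0 0 0 0 0 0 255; 0 0 0 0 0 0 255"
}}

```text
t: 53.93
position: [0.4198, -0.2514, 0.0619]
tool_rot: [0.832, 0.554, 0.001, 0.0]
wrist_force: [-0.4, 0.7, -1.1]
opening: 0.0089
finger_force: 60.6
```

Seated to within a fraction of a mm. Release slowly, lift away, and check.

{"api": "drive_tool", "payload": {
  "series": "0 0 0 0 0 0.006 255; 0 0 0 0 0 0 230; 0 0 0 0 0 0 200; 0 0 0 0 0 0 150; 0 0 0 0 0 0 80",
  "newtons": 20
}}

```text
t: 54.35
position: [0.4199, -0.2514, 0.0613]
tool_rot: [0.832, 0.554, 0.001, 0.0]
wrist_force: [-0.6, 0.1, 0.4]
opening: 0.0418
finger_force: 0.0
```

{"api": "drive_tool", "payload": {
  "series": "0 0 0 0 0 0 60; 0 0 0 0 0 0 60; 0 0 0 0 0 -0.1 60; 0 0 0 0 0 -0.2 60; 0 0 0 0 0 -0.3 60"
}}

```text
t: 54.77
position: [0.4188, -0.2508, 0.1322]
tool_rot: [0.832, 0.554, 0.0, -0.002]
wrist_force: [0.5, -0.4, -0.2]
opening: 0.0651
finger_force: 0.0
```

{"api": "drive_tool", "payload": {
  "series": "0 0 0 0 0 -0.3 60; 0 0 0 0.3 0 -0.3 60; 0 0 0 0.33 0 0 60; 0 0 0 0.33 0 0 60; 0 0 0 0 0 0 60"
}}

```text
t: 55.18
position: [0.4629, -0.1467, 0.1997]
tool_rot: [0.831, 0.556, 0.002, 0.001]
wrist_force: [-0.3, -0.3, 0.1]
opening: 0.0651
finger_force: 0.0
```

```bash
python3 - <<'E'
from see import *
s0=cv2.imread('pics/side0.png'); t0=cv2.imread('pics/top0.png')
s=r.snapshot('side')[:,:,::-1].copy(); t=r.snapshot('top')[:,:,::-1].copy(); cv2.imwrite('pics/side20.png',s); cv2.imwrite('pics/top20.png',t)
for nm,a,b,k in(('key side',s0,s,(268,308,306,355)),('key top',t0,t,(345,255,383,290)),('A side',s0,s,(215,155,256,182)),('B side',s0,s,(346,294,400,338)),('A top',t0,t,(132,195,162,238)),('B top',t0,t,(372,180,403,224)),('lid',s0,s,(256,176,300,206)),
 ('petri?',s0,s,(182,192,218,220)),('flask',s0,s,(300,148,326,184)),('bottle',s0,s,(380,222,402,260)),('beaker',s0,s,(174,140,200,170)),('dish2',s0,s,(228,104,258,128))): print(nm,shift(a,b,k,12))
blobs(s,(268,300,310,350),'key now'); blobs(s0,(268,300,310,350),'key 0'); blobs(s,(200,150,265,200),'A'); blobs(s,(335,285,410,350),'B')
print(r.read_state()['position'],r.read_state()['t'])
E
```

```text
key side (0.999, (0, 0))
key top (0.257, (-12, 12))
A side (-0.021, (-1, 1))
B side (0.907, (0, 0))
A top (0.88, (1, 0))
B top (0.855, (1, 0))
lid (0.368, (12, 12))
petri? (0.997, (0, 0))
flask (0.686, (0, 0))
bottle (0.999, (0, 0))
beaker (0.999, (0, 0))
dish2 (0.327, (10, 11))
key now red [(68, [286.6, 321.8])]
key now green []
key 0 red [(69, [286.7, 321.9])]
key 0 green []
A red []
A green []
B red []
B green []
[ 0.46178705 -0.15006912  0.1990377 ] 55.2833
```

The key view matches its start. Raise the arm for one last look at scoop A and the lid, then hand in.

{"api": "drive_tool", "payload": {
  "series": "0 0 0 0 0.3 -0.1 60; 0 0 0 -0.33 0 0 60; 0 0 0 -0.33 0 0 60; 0 0 0 -0.33 0 0 60; 0 0 0 -0.1 0 0 60"
}}

```text
t: 55.7
position: [0.442, -0.2906, 0.2104]
tool_rot: [0.833, 0.553, 0.001, 0.0]
wrist_force: [-0.5, -0.8, -0.6]
opening: 0.0652
finger_force: 0.0
```

{"api": "drive_tool", "payload": {
  "series": "0 0 0 0 0 0 60; 0 0 0 0 0 0 60; 0 0 0 0 0 0 60; 0 0 0 0 0 0 60"
}}

```text
t: 56.03
position: [0.4444, -0.2851, 0.2108]
tool_rot: [0.832, 0.554, 0.001, 0.0]
wrist_force: [-0.1, -0.0, -0.5]
opening: 0.0653
finger_force: 0.0
```

```bash
python3 - <<'E'
from see import *
s0=cv2.imread('pics/side0.png'); s=r.snapshot('side')[:,:,::-1].copy(); m=cv2.imread('pics/side13.png')
for nm,a,k in(('A vs 13',m,(215,155,256,182)),('A vs 0',s0,(215,155,256,182)),('lid',s0,(256,176,300,206)),('dish2',s0,(228,104,258,128)),('flask',s0,(300,148,326,184)),('B',s0,(346,310,400,338)),('key',s0,(268,308,306,355))): print(nm,shift(a,s,k,12))
print(r.read_state()['position'])
E
```

```text
A vs 13 (0.108, (12, -7))
A vs 0 (0.105, (12, -7))
lid (0.347, (3, -8))
dish2 (0.366, (12, -11))
flask (0.543, (12, -8))
B (0.858, (0, 1))
key (0.998, (0, 0))
[ 0.44453313 -0.28498871  0.21080869]
```

```bash
python3 - <<'E'
from see import *
s0=cv2.imread('pics/side0.png')
a=shift(s0,cv2.imread('pics/side13.png'),(215,155,256,182),12); print('A side13',a)
t=r.snapshot('top')[:,:,::-1].copy(); b=shift(cv2.imread('pics/top13.png'),t,(132,195,162,238),12); c=shift(cv2.imread('pics/top0.png'),t,(215,180,262,232),8); print('A top',b,'lid top',c)
if a[0]>.7 and b[0]>.9: print(r.job_done())
E
```

```text
A side13 (0.954, (0, 0))
A top (1.0, (0, 0)) lid top (0.998, (0, 0))
the job is handed in; nothing more can be done
None
```

The job is handed in, with no verdict returned: both scoops were emptied into the safe and are back upright on the bench, the lid is shut and the key is back in its stand; the bungs' place in the safe was not seen directly at the end, only that none were left in the scoops or on the deck.

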